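# Change the stake and clear the stump for bottoming a cup

### The arm

A 6-joint arm with a two-finger parallel gripper is mounted at the origin on the work surface. World frame = base frame: x ahead of the robot, y to its left, z up, the work surface at z = 0. Lengths are in mm, angles in rad, forces in N, time in s.
With the tool pointing down it reaches from about 300 to 775 mm from the base axis. Payload 14.6 kg.
Tool frame: the origin (TCP) lies midway between the tips of the shut fingers; the grasp point (between the pads) lies 19 mm behind it (manip.grasp_offset is the distance from the TCP to the grasp point, in mm); z points along the fingers, y is the line along which they close (so a half turn about z gives the same grasp; the last joint's range is limited). The gripper opens to 94 mm and grips with 3 to 60 N. Pads are 16 mm wide; open, the fingers measure 119 mm over their backs; the gripper's body (75 mm by 177 mm) begins 78 mm behind the grasp point.
Start: joints at [-1.201, 0.3, 1.521, -0, 1.321, -0.067], TCP at [232.665, -498.353, 178.446] pointing down, gripper open.
Joint ranges: [-3.03, 3.03], [-0.79, 2.21], [0.23, 2.52], [-1.04, 4.18], [0, 3.07], [-2.55, 2.55]. Speed limits (rad/s): [2.22, 2.22, 2.57, 3.14, 3.14, 3.14].

### API

Orientations are given as [roll, pitch, yaw] about the fixed x, y, z axes, in that order (R = Rz(yaw) Ry(pitch) Rx(roll)).
In Python, from cell import manip, viewer gives the robot as it stands. The module is installed in compiled form; this text tells all that it offers.
- The arm moves only by the tool move_arm, never from a script. Its argument "moves" is a list of rows, each a list of 4 numbers: the shift along the tool's x, y, z in m, then the turn about the tool's z in rad. A call has 1 to 12 rows; each row is the pose to reach, as a shift and turn from the pose commanded when the call began, along the tool's axes at that moment; what a row does not reach only later rows make up. A row lasts 1/10 s, in which the tool goes at most 50 mm and 8.59 degrees, less where a joint would pass 70% of its speed; a pose out of reach is approached as far as the arm can. A call with a gripper value outside its range is refused whole. "jaw" is the finger opening in m, from 0 to 0.094, set as the call begins (left out, the last holds). The fingers move at their own pace and stop on an object; "squeeze" is the grip in N (left out, the last holds). Time passes only in rows, so rows that repeat a pose let the fingers close. It gives the time, the measured TCP pose, the force, the opening and the grip force at its end, in the units of the state.
- manip.read_state(): the state, without advancing time (a new reading comes with each control period).
- viewer.camera(name): name is "side" or "top"; returns a dict with "frame" (384x512x3 uint8, blue, green, red), "z_map" (384x512 float32, mm along the optical axis (not along the pixel's ray), 0 where there is no reading), "fx", "fy", "cx", "cy" (pixels), "D" ([k1, k2, p1, p2, k3] as OpenCV has them; the pictures are not rectified), "origin" and "orientation" of the camera in the world. Camera axes: x right, y down, z forward; pixel columns grow to the right and rows downward; lengths in mm; the calibration is good to about 2 mm. A picture is of the moment at which its call begins.
- manip.sign_off(): hands the job in; it is judged then, once.
The state is a dict: "clock": time; "joints": joint angles; "qd": joint speeds; "effort": joint torques, N m; "eef_pos": TCP position; "eef_rot": TCP orientation; "wrist_force": force on the tool from outside, world axes, zero at the start; "moment": the same for the moment, N m; "finger_gap": finger opening in mm; "finger_force": force on a finger pad.
Only numpy, scipy, OpenCV 4.12 (cv2) and the standard library are available. Lean on these libraries where they do the work, as an engineer would, in place of code of your own. Each camera call takes 0.05 s, during which the arm holds its last target. There are 200 camera calls.

### The job

Get the stump ready for flattening the bottom of the silver cup: take the domed stake out of the blue holder and stand it in a free hole of the stake stand, plug the flat-topped stake fully home in the holder, then set the cup upside down, as it stands, over that stake so that it sits level on it. Clear every doming punch that stands loose on the stump into a free hole of the punch block, upright, and leave the other tools where they are.

Things in the scene. Friction and masses are not known exactly. Their poses are not given: they have to be found in the camera images.
- holder: cast-iron stake holder, blue, bolted to the stump: block 80 x 80 mm, 70 mm high, on a base plate 84 x 100 x 12 mm. Square socket in the middle of its top, 26 mm wide with sides along the holder's x and y, 54 mm deep. Origin under its centre on the stump top; z up. A stake is home when its collar lies on the holder's top, its origin then 20 mm above the stump
- stand: dark wooden stake stand, a fixed block 240 mm (along its x) x 80 mm x 60 mm high with three round bores 40 mm wide and 54 mm deep in a row along its x, 80 mm apart. Two hold stakes at the start, one is free. Origin under its centre; z up. A stake stands in a bore with its collar on the stand's top, its origin 10 mm above the stump
- stand_hole0 (a point): mouth of bore 0 of the stake stand: centre of the bore at the stand's top, 60 mm up
- stand_hole1 (a point): mouth of bore 1 of the stake stand: centre of the bore at the stand's top, 60 mm up
- stand_hole2 (a point): mouth of bore 2 of the stake stand: centre of the bore at the stand's top, 60 mm up
- block: wooden punch block, fixed, 226 mm (along its x) x 56 mm x 44 mm high with five round bores 24 mm wide and 26 mm deep in a row along its x, 42 mm apart. The middle bore already holds a punch. Origin under its centre; z up. A punch stands in a bore with its origin 18 mm above the stump
- block_hole0 (a point): mouth of bore 0 of the punch block: centre of the bore at the block's top, 44 mm up
- block_hole1 (a point): mouth of bore 1 of the punch block: centre of the bore at the block's top, 44 mm up
- block_hole2 (a point): mouth of bore 2 of the punch block: centre of the bore at the block's top, 44 mm up
- block_hole3 (a point): mouth of bore 3 of the punch block: centre of the bore at the block's top, 44 mm up
- block_hole4 (a point): mouth of bore 4 of the punch block: centre of the bore at the block's top, 44 mm up
- dome_stake: dark steel stake with a domed head, in the holder's socket at the start: from below, tang 24 mm square, 50 mm long (lowest 12 mm taper to 15 mm), round collar 50 x 8 mm, stem 26 mm across, round head 46 mm across, straight side 102 to 120 mm above the origin, dome top 135 mm. Origin at the tang's foot; z up along the stake, x and y square to the tang. 0.45 to 0.85 kg
- flat_stake: bright steel stake with a flat head, in a bore of the stake stand at the start: from below, tang 24 mm square, 50 mm long (lowest 12 mm taper to 15 mm), round collar 50 x 8 mm, stem 26 mm across, round head 46 mm across, straight side 102 to 130 mm above the origin, flat on top. Origin at the tang's foot; z up, x and y square to the tang. 0.45 to 0.85 kg
- cone_stake: dark steel stake with a pointed cone head, 152 mm tall with the same tang and collar, in another bore of the stake stand: stays where it is. Origin at the tang's foot; z up
- cup: silver cup standing upside down on the stump: 64 mm across, 50 mm tall, wall 3 mm, 58 mm wide and 46 mm deep inside, with a thick rim 72 mm across round its lowest 6 mm. Origin at the centre of its mouth (underneath as it stands); z up through its bottom. Over the flat stake its inside bottom rests on the head and its origin is 84 mm above the stake's origin. About 0.16 kg
- punch_a: steel doming punch standing on end on the stump, 70 mm tall: shank 20 mm across, head 26 mm across with a straight side from 44 to 58 mm up and a round top. Origin at the middle of its foot; z up. About 0.19 kg. None if this punch is absent from this start
- punch_b: steel doming punch standing on end on the stump, 70 mm tall: shank 20 mm across, head 26 mm across with a straight side from 44 to 58 mm up and a round top. Origin at the middle of its foot; z up. About 0.19 kg. None if this punch is absent from this start
- punch_c: steel doming punch standing on end on the stump, 70 mm tall: shank 20 mm across, head 26 mm across with a straight side from 44 to 58 mm up and a round top. Origin at the middle of its foot; z up. About 0.19 kg. None if this punch is absent from this start
- punch_d: steel doming punch standing on end on the stump, 70 mm tall: shank 20 mm across, head 26 mm across with a straight side from 44 to 58 mm up and a round top. Origin at the middle of its foot; z up. About 0.19 kg. None if this punch is absent from this start
- block_punch: another such punch, already in the middle bore of the punch block: stays there. Origin at the middle of its foot
- bowl: silver bowl, 124 mm across, 75 mm tall, open side up on the stump beyond the work: stays there. Origin under its centre
Not all that is in view belongs to the job. Leave any orange or purple look-alike of the punch_d alone.

How it is judged:
By the outcome, as a careful person would: the job done as asked, in the order asked, and still so for the second after the job is handed in, with the robot touching nothing.
Of punch_a, punch_b, punch_c, punch_d only 2 to 4 are there at a start; the rules pass over those that are not, and their reading is None.
At some moment in a run one of cup may be knocked a few centimetres aside while the robot is not near it.
It also fails if it takes over 210 s, if anything falls off the work surface, if the arm or the gripper's body presses on something with over 40 N, if the wrist force passes 120 N, or if a joint passes its speed limit or range.

## Working session

There is one attempt and no reset: what is moved stays moved. The work goes in short steps, Python scripts to look and compute and a tool call to move; the robot and the scene stay as the last step left them, time stands still between calls to the robot, and variables do not carry over. Pictures are saved under pics/ and viewed, at most 14 in all, crops included, and the job is handed in when it is done.

Besides the shell and the picture viewer there is one more tool, called after ">>>" in YAML: its name, and indented under it one key for each argument. move_arm: Moves the arm, as the interface text tells. Its arguments: {"type":"object","properties":{"moves":{"type":"array"},"jaw":{"type":"number"},"squeeze":{"type":"number"}},"required":["moves"]}

```bash
mkdir -p pics; cat > h.py <<'E'
import numpy as np, cv2, pickle
from scipy.spatial.transform import Rotation as R
from cell import manip, viewer
def grab(n):
    c=viewer.camera(n); pickle.dump(c,open(f'{n}.pkl','wb')); return c
def rot(c):
    o=np.array(c['orientation'],float)
    return o if o.shape==(3,3) else R.from_euler('xyz',o).as_matrix()
def K(c): return np.array([[c['fx'],0,c['cx']],[0,c['fy'],c['cy']],[0,0,1.]])
def rays(c,uv):
    p=cv2.undistortPoints(np.array(uv,float).reshape(-1,1,2),K(c),np.array(c['D'],float)).reshape(-1,2)
    return np.c_[p,np.ones(len(p))]
def plane(c,uv,z):
    d=rays(c,uv)@rot(c).T; o=np.array(c['origin'],float)
    return o+d*((z-o[2])/d[:,2])[:,None]
def cloud(c):
    h,w=c['z_map'].shape; u,v=np.meshgrid(np.arange(w),np.arange(h))
    r=rays(c,np.c_[u.ravel(),v.ravel()])*c['z_map'].reshape(-1,1)
    return (r@rot(c).T+np.array(c['origin'],float)).reshape(h,w,3)
def proj(c,P):
    Rm=rot(c); rv=cv2.Rodrigues(Rm.T)[0]; t=-Rm.T@np.array(c['origin'],float)
    return cv2.projectPoints(np.array(P,float).reshape(-1,1,3),rv,t,K(c),np.array(c['D'],float))[0].reshape(-1,2)
E
python3 - <<'E'
from h import *
for n in('side','top'):
    c=grab(n); print(n,c['origin'],c['orientation'],c['fx'],c['D'])
    cv2.imwrite(f'pics/{n}0.png',cv2.resize(c['frame'],None,fx=1.55,fy=1.55,interpolation=cv2.INTER_CUBIC))
s=manip.read_state();print(s['eef_pos'],s['eef_rot'],s['clock'],s['finger_gap'],manip.grasp_offset)
E
```

```text
side [179.80119486 627.051901   590.30025821] [-2.14100727 -0.0204213  -2.51602723] 366.5629184705938 [-0.0798553  0.         0.         0.         0.       ]
top [487.48870977 -16.31173843 884.51416048] [-2.9551806   0.03345845 -1.59536386] 386.13267344935053 [-0.00421588  0.          0.          0.          0.        ]
[ 232.58411485 -498.12696256  177.94476381] [-3.14058510e+00 -6.77958388e-05  4.36809388e-01] 0.1 94.09181237325171 18.8
```

View pics/top0.png

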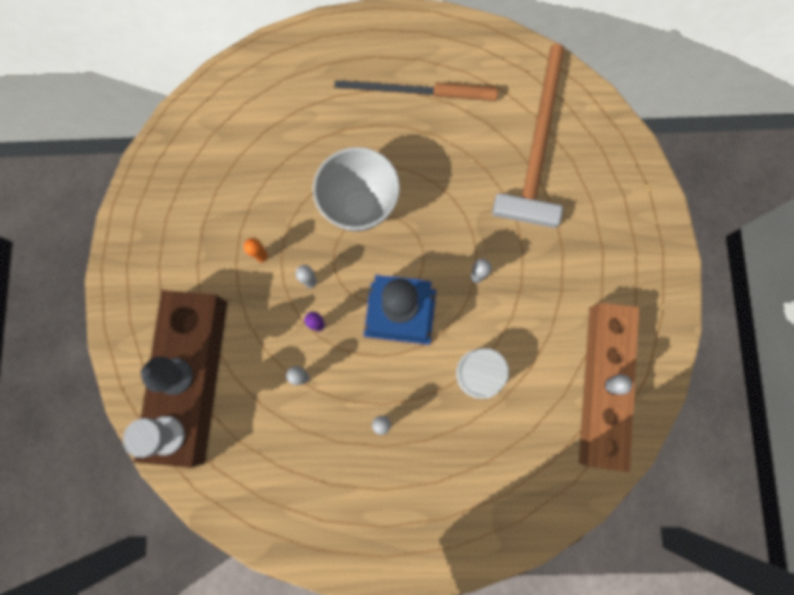

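View pics/side0.png

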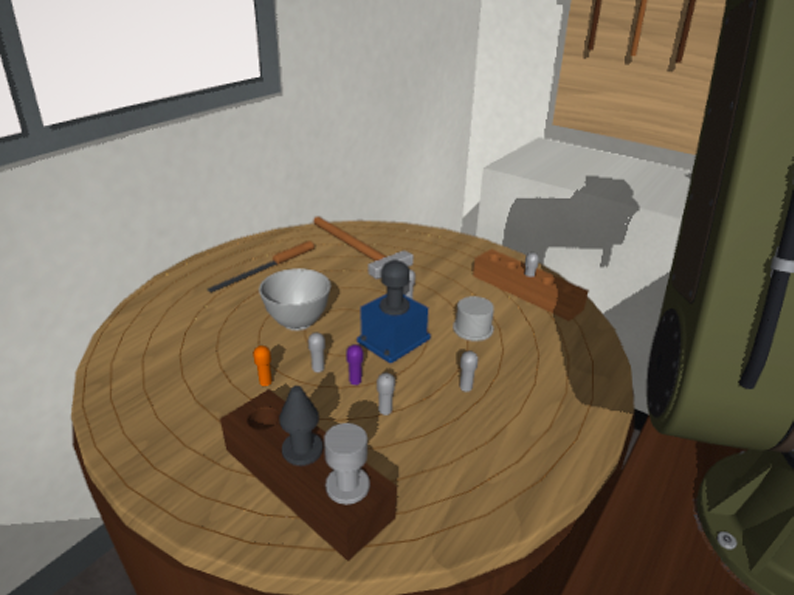

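The top view shows four silver punches at about (305,274), (296,376), (381,426) and (481,268). The orange (255,249) and purple (315,321) look-alikes stand nearby. The flat stake is in the stand at (145,437), the cone stake at (168,375) and the free bore at (184,320). The dome stake in its holder is at (400,300) and the cup at (483,372). The block at (612,385) has its middle bore filled.

```bash
cat > meas.py <<'E'
from h import *
def fitc(xy):
    A=np.c_[2*xy,np.ones(len(xy))]; s=np.linalg.lstsq(A,(xy**2).sum(1),rcond=None)[0]
    return s[0],s[1],np.sqrt(s[2]+s[0]**2+s[1]**2)
if __name__=='__main__':
  for n in('top','side'):
    c=pickle.load(open(n+'.pkl','rb')); P=cloud(c); ok=c['z_map']>0
    X,Y,Z=P[...,0],P[...,1],P[...,2]
    tab=ok&(abs(Z)<15)&(np.hypot(X-480,Y)<300); print(n,'table z',np.median(Z[tab]),Z[tab].std())
    m=(ok&(Z>30)&(Z<220)&(np.hypot(X-480,Y)<345)).astype(np.uint8)
    k,l,st,ce=cv2.connectedComponentsWithStats(m,connectivity=4)
    for i in range(1,k):
        if st[i,4]<12: continue
        q=l==i; p=P[q]; col=np.median(c['frame'][q],0)
        zt=np.percentile(p[:,2],97); t=p[p[:,2]>zt-6]
        print(i,'px',ce[i].round(),'n',st[i,4],'ztop %.1f'%zt,'topctr',(t[:,:2].min(0)/2+t[:,:2].max(0)/2).round(1),'mean',p[:,:2].mean(0).round(1),'ext',np.ptp(t[:,:2],axis=0).round(),'bgr',col)
E
python3 meas.py
```

```text
top table z 0.6083343373467187 1.9212452566094913
1 px [230. 132.] n 454 ztop 77.5 topctr [783.2  42.7] mean [784.2  41.9] ext [ 80. 120.] bgr [155. 164. 166.]
2 px [163. 160.] n 130 ztop 71.3 topctr [727.4 194.2] mean [724.4 191.7] ext [18. 20.] bgr [ 46. 104. 190.]
3 px [310. 173.] n 122 ztop 70.7 topctr [ 685.2 -131.8] mean [ 682.4 -130.7] ext [22. 19.] bgr [145. 145. 143.]
4 px [196. 177.] n 123 ztop 71.4 topctr [685.2 119.6] mean [682.3 117.3] ext [21. 18.] bgr [142. 149. 150.]
5 px [257. 199.] n 1454 ztop 155.0 topctr [631.2 -14.9] mean [624.7 -14.8] ext [37. 35.] bgr [117.  82.  48.]
6 px [114. 250.] n 4323 ztop 144.6 topctr [501.4 306.3] mean [529.4 288.1] ext [114.  45.] bgr [41. 57. 86.]
7 px [393. 255.] n 2432 ztop 83.2 topctr [ 516.3 -305.1] mean [ 504.3 -298.8] ext [24. 24.] bgr [ 71. 107. 156.]
8 px [202. 207.] n 120 ztop 70.9 topctr [617.4 106.7] mean [616.2 105.3] ext [22. 18.] bgr [126.5  61.5 112. ]
9 px [312. 240.] n 713 ztop 53.1 topctr [ 540.4 -130. ] mean [ 539.4 -128.6] ext [62. 62.] bgr [202. 204. 201.]
10 px [191. 242.] n 123 ztop 70.9 topctr [539.9 131.4] me
[... 721 characters left out ...]
23.3] ext [19. 17.] bgr [136.5 134.  133.5]
6 px [429. 260.] n 882 ztop 219.2 topctr [201.2  90.9] mean [197.6 115.3] ext [ 70. 118.] bgr [21. 31. 31.]
7 px [228. 230.] n 157 ztop 70.1 topctr [618.6 108.7] mean [615.8 111.9] ext [19. 20.] bgr [120.  39.  92.]
8 px [169. 230.] n 154 ztop 69.8 topctr [726.6 194.7] mean [722.9 197.6] ext [19. 19.] bgr [  0.   85.  187.5]
9 px [302. 234.] n 157 ztop 69.2 topctr [473.1  17.6] mean [470.2  20.4] ext [21. 19.] bgr [132. 131. 131.]
11 px [248. 249.] n 170 ztop 69.7 topctr [543.  133.2] mean [539.1 136.6] ext [21. 18.] bgr [133. 131. 130.]
12 px [206. 296.] n 4898 ztop 143.3 topctr [498.3 307.2] mean [509.  308.5] ext [112.  45.] bgr [25.  38.5 62. ]
```

```bash
cat > fine.py <<'E'
from meas import *
from scipy.optimize import least_squares
def cyl(P,xy0,r,z0,z1,tol=8,rng=None):
    """centre of a vertical cylinder of known radius from the visible side points"""
    p=P[(P[:,2]>z0)&(P[:,2]<z1)&(np.hypot(*(P[:,:2]-xy0).T)<r+tol)][:,:2]
    if len(p)<5: return None,len(p)
    # side points are those near the rim
    f=lambda c:np.hypot(*(p-c).T)-r
    s=least_squares(f,xy0,loss='soft_l1',f_scale=1.0); return s.x,len(p)
def rect(P,xy0,half,z0,z1):
    p=P[(P[:,2]>z0)&(P[:,2]<z1)&(np.abs(P[:,:2]-xy0)<half).all(1)][:,:2].astype(np.float32)
    return cv2.minAreaRect(p),len(p)
def load(n):
    c=pickle.load(open(n+'.pkl','rb')); P=cloud(c)[c['z_map']>0]; return c,P
if __name__=='__main__':
  for n in('top','side'):
    c,P=load(n); print(n)
    for nm,xy,r,a,b in [('p1',(685,-131),13,45,57),('p2',(685,119),13,45,57),('p3',(541,131),13,45,57),('p4',(471,16),13,45,57),('cup',(541,-130),32,10,47),('dome',(629,-14),23,124,139),('flat',(466,307),23,114,138)]:
        print(nm,*[None if v is None else np.round(v,1) for v in cyl(P,np.array(xy),r,a,b)])
    for nm,xy,h,a,b in [('holder',(625,-15),60,66,74),('stand',(530,295),150,55,65),('block',(504,-300),150,39,48)]:
        print(nm,rect(P,np.array(xy),h,a,b))
  c,P=load('top'); g=cv2.cvtColor(c['frame'],cv2.COLOR_BGR2GRAY)
  Z=cloud(c)
  for nm,uv in [('stand',(118,206)),('b0',(397,210)),('b1',(396,230)),('b3',(394,268)),('b4',(395,289))]:
    x,y=uv; w=14 if nm=='stand' else 9
    ht=Z[y-w:y+w+1,x-w:x+w+1]; zt=60 if nm=='stand' else 44
    m=((ht[...,2]<zt-6)).astype(np.uint8)
    k,l,st,ce=cv2.connectedComponentsWithStats(m)
    for i in range(1,k):
        if st[i,4]>6: print(nm,st[i],plane(c,[ce[i]+[x-w,y-w]],zt).round(1))
E
python3 fine.py
```

```text
top
p1 [ 685.7 -132.8] 16
p2 [685.4 119.6] 14
p3 [541.1 131.9] 12
p4 None 2
cup [ 540.2 -130.1] 50
dome [632.3 -14.9] 26
flat [464.3 308.6] 119
holder (((632.1126708984375, -14.878578186035156), (79.8042984008789, 80.42958068847656), 81.36012268066406), 813)
stand (((543.8943481445312, 298.7441101074219), (81.61080169677734, 240.42001342773438), 83.47954559326172), 2726)
block (((526.2063598632812, -244.01156616210938), (181.70428466796875, 226.1303253173828), 81.48439025878906), 2338)
side
p1 [ 688.  -134.9] 13
p2 [687.  117.1] 38
p3 [543.5 130.1] 45
p4 [473.7  13.3] 45
cup [ 542.7 -131.4] 263
dome [635.1 -16.1] 102
flat [465.6 306.1] 265
holder (((634.7608032226562, -15.287208557128906), (84.11852264404297, 82.96318817138672), 82.67633819580078), 383)
stand (((545.10205078125, 297.5617980957031), (82.07866668701172, 242.21029663085938), 83.47952270507812), 2516)
block (((519.2786865234375, -306.17620849609375), (62.16973876953125, 228.55282592773438), 81.76927185058594), 731)
stand [  6   6  18  18 231] [[622.4 288.5  60. ]]
b0 [ 4  4 11 11 84] [[ 599.2 -317.4   44. ]]
b1 [ 4  3 11 11 88] [[ 558.  -310.6   44. ]]
b3 [ 4  4 11 12 92] [[ 475.2 -298.1   44. ]]
b4 [ 1  3 11 12 95] [[ 433.5 -291.8   44. ]]
```

```bash
cat > go.py <<'E'
import sys
from h import *
def go(x,y,z,yaw):
    s=manip.read_state(); Rm=R.from_euler('xyz',s['eef_rot']); p=np.array(s['eef_pos'])
    d=Rm.inv().apply(np.array([x,y,z])-p)/1000
    t=-((yaw-s['eef_rot'][2]+np.pi)%(2*np.pi)-np.pi)
    print('at',p.round(1),'yaw %.3f'%s['eef_rot'][2],'clock %.1f'%s['clock'],'gap %.1f'%s['finger_gap'],'F',np.round(s['wrist_force'],1),'| delta',d.round(4),'turn %.3f'%t)
if __name__=='__main__': go(*map(float,sys.argv[1:5]))
E
python3 go.py 633.5 -15.3 200 -0.15
```

```text
at [ 232.6 -498.1  177.9] yaw 0.437 clock 0.1 gap 94.1 F [-0.  -0.5  0.2] | delta [ 0.5675 -0.2679 -0.0217] turn 0.587
```

>>> move_arm:
  moves:
    - [0.03,-0.015,-0.04,0.1]
    - [0.5675,-0.2679,-0.0217,0.587]
    - [0.5675,-0.2679,-0.0217,0.587]
    - [0.5675,-0.2679,-0.0217,0.587]
    - [0.5675,-0.2679,-0.0217,0.587]
    - [0.5675,-0.2679,-0.0217,0.587]
    - [0.5675,-0.2679,-0.0217,0.587]
    - [0.5675,-0.2679,-0.0217,0.587]
    - [0.5675,-0.2679,-0.0217,0.587]
    - [0.5675,-0.2679,-0.0217,0.587]
    - [0.5675,-0.2679,-0.0217,0.587]
    - [0.5675,-0.2679,-0.0217,0.587]
  jaw: 0.07

```text
clock: 1.3
eef_pos: [596.7, -59.1, 201.5]
eef_rot: [3.142, 0.0, -0.15]
wrist_force: [0.1, -0.2, -0.8]
finger_gap: 70.4
finger_force: 0.0
```

```bash
python3 go.py 633.5 -15.3 112 -0.15
```

```text
at [596.7 -59.1 201.5] yaw -0.150 clock 1.3 gap 70.4 F [ 0.1 -0.2 -0.8] | delta [ 0.0299 -0.0488  0.0895] turn -0.000
```

>>> move_arm:
  moves:
    - [0.02,-0.03,0,0]
    - [0.03,-0.049,0,0]
    - [0.03,-0.049,0,0]
    - [0.03,-0.049,0,0]
    - [0.03,-0.049,0,0]

```text
clock: 1.8
eef_pos: [632.3, -18.0, 201.8]
eef_rot: [3.141, 0.0, -0.151]
wrist_force: [-0.9, 0.9, -0.3]
finger_gap: 69.9
finger_force: 0.0
```

```bash
python3 go.py 633.5 -15.3 112 -0.15
```

```text
at [632.3 -18.  201.8] yaw -0.151 clock 1.8 gap 69.9 F [-0.9  0.9 -0.3] | delta [ 0.0008 -0.0029  0.0898] turn -0.001
```

>>> move_arm:
  moves:
    - [0.0008,-0.0029,0.03,0]
    - [0.0008,-0.0029,0.06,0]
    - [0.0008,-0.0029,0.0898,0]
    - [0.0008,-0.0029,0.0898,0]
    - [0.0008,-0.0029,0.0898,0]
    - [0.0008,-0.0029,0.0898,0]

```text
clock: 2.4
eef_pos: [634.8, -14.8, 114.3]
eef_rot: [-3.141, -0.003, -0.151]
wrist_force: [-1.1, -0.3, -0.5]
finger_gap: 70.0
finger_force: 0.0
```

```bash
python3 go.py 633.5 -15.3 112 -0.15
```

```text
at [634.8 -14.8 114.3] yaw -0.151 clock 2.4 gap 70.0 F [-1.1 -0.3 -0.5] | delta [-0.0012  0.0007  0.0023] turn -0.001
```

>>> move_arm:
  moves:
    - [-0.001,0.0,0.003,0]
    - [-0.001,0.0,0.003,0]
    - [-0.001,0.0,0.003,0]
    - [-0.001,0.0,0.003,0]
    - [-0.001,0.0,0.003,0]
    - [-0.001,0.0,0.003,0]
    - [-0.001,0.0,0.003,0]
    - [-0.001,0.0,0.003,0]
  jaw: 0.03
  squeeze: 15

```text
clock: 3.2
eef_pos: [633.2, -14.5, 109.4]
eef_rot: [3.141, -0.001, -0.15]
wrist_force: [-0.8, -4.7, 5.3]
finger_gap: 45.2
finger_force: 15.0
```

```bash
python3 go.py 633.5 -15.3 112 -0.15
```

```text
at [633.2 -14.5 109.4] yaw -0.150 clock 3.2 gap 45.2 F [-0.8 -4.7  5.3] | delta [ 0.0004  0.0008 -0.0026] turn -0.000
```

>>> move_arm:
  moves:
    - [0,0,0,0]
    - [0,0,0,0]
    - [0,0,-0.01,0]
    - [0,0,-0.03,0]
    - [0,0,-0.05,0]
    - [0,0,-0.07,0]
    - [0,0,-0.09,0]
    - [0,0,-0.12,0]
    - [0,0,-0.13,0]
    - [0,0,-0.13,0]
    - [0,0,-0.13,0]
  squeeze: 45

```text
clock: 4.3
eef_pos: [632.6, -13.9, 237.2]
eef_rot: [-3.142, 0.002, -0.15]
wrist_force: [0.2, -0.6, -6.1]
finger_gap: 44.3
finger_force: 45.0
```

```bash
python3 go.py 624 288.5 239 -0.13
```

```text
at [632.6 -13.9 237.2] yaw -0.150 clock 4.3 gap 44.3 F [ 0.2 -0.6 -6.1] | delta [-0.0537 -0.2978 -0.0016] turn -0.020
```

>>> move_arm:
  moves:
    - [-0.005,-0.03,0,0]
    - [-0.012,-0.07,0,0]
    - [-0.02,-0.11,0,0]
    - [-0.027,-0.15,0,0]
    - [-0.034,-0.19,0,0]
    - [-0.041,-0.23,0,-0.02]
    - [-0.049,-0.27,0,-0.02]
    - [-0.0537,-0.2978,0,-0.02]
    - [-0.0537,-0.2978,0,-0.02]
    - [-0.0537,-0.2978,0,-0.02]
    - [-0.0537,-0.2978,0,-0.02]

```text
clock: 5.4
eef_pos: [624.5, 287.5, 237.9]
eef_rot: [3.141, 0.001, -0.131]
wrist_force: [0.4, -0.5, -6.5]
finger_gap: 44.2
finger_force: 45.0
```

```bash
python3 go.py 624 288.5 119 -0.13; python3 - <<'E'
from fine import *
for n in('top','side'): 
    grab(n); c,P=load(n)
    q=P[(np.hypot(P[:,0]-624,P[:,1]-288)<40)&(P[:,2]>100)&(P[:,2]<215)]
    t=q[(q[:,2]<190)]; print(n,len(q),np.percentile(q[:,2],1))
    for a,b,r in((139,165,12),(196,203,25),(205,240,13)): print(cyl(P,np.array([624,288]),r,a,b))
E
```

```text
at [624.5 287.5 237.9] yaw -0.131 clock 5.4 gap 44.2 F [ 0.4 -0.5 -6.5] | delta [-0.0004 -0.0011  0.1189] turn -0.001
top 321 160.50081030837913
(array([623.1642602 , 285.39117269]), 17)
(array([624.49860473, 287.75143256]), 14)
(array([620.28097072, 285.24674387]), 132)
side 601 151.13406685182372
(array([625.2746259 , 285.39219041]), 68)
(array([626.3169767 , 285.07464473]), 35)
(array([625.35620652, 286.25113475]), 361)
```

>>> move_arm:
  moves:
    - [-0.001,-0.002,0.02,0]
    - [-0.001,-0.002,0.05,0]
    - [-0.001,-0.002,0.075,0]
    - [-0.001,-0.002,0.085,0]
    - [-0.001,-0.002,0.095,0]
    - [-0.001,-0.002,0.105,0]
    - [-0.001,-0.002,0.115,0]
    - [-0.001,-0.002,0.125,0]
    - [-0.001,-0.002,0.13,0]
    - [-0.001,-0.002,0.13,0]
    - [-0.001,-0.002,0.13,0]

```text
clock: 6.6
eef_pos: [623.9, 290.6, 109.4]
eef_rot: [-3.141, -0.0, -0.13]
wrist_force: [-0.5, 0.5, -5.7]
finger_gap: 44.2
finger_force: 45.0
```

```bash
python3 go.py 624 289.5 101 -0.13
```

```text
at [623.9 290.6 109.4] yaw -0.130 clock 6.6 gap 44.2 F [-0.5  0.5 -5.7] | delta [0.0002 0.001  0.0084] turn -0.000
```

Freely in. Lower until contact, then release.

>>> move_arm:
  moves:
    - [0,0,0.003,0]
    - [0,0,0.006,0]
    - [0,0,0.009,0]
    - [0,0,0.009,0]
    - [0,0,0.009,0]

```text
clock: 7.1
eef_pos: [623.7, 290.5, 100.0]
eef_rot: [3.142, 0.0, -0.13]
wrist_force: [-0.7, 0.3, -7.1]
finger_gap: 44.2
finger_force: 45.0
```

>>> move_arm:
  moves:
    - [0,0,0.0005,0]
    - [0,0,0.0005,0]
    - [0,0,0.0005,0]
    - [0,0,0.0005,0]
  squeeze: 5

```text
clock: 7.5
eef_pos: [624.0, 290.3, 100.2]
eef_rot: [-3.141, -0.001, -0.13]
wrist_force: [-2.1, -3.9, 2.8]
finger_gap: 45.6
finger_force: 5.0
```

>>> move_arm:
  moves:
    - [0,0,0,0]
    - [0,0,0,0]
    - [0,0,0,0]
    - [0,0,-0.02,0]
    - [0,0,-0.06,0]
    - [0,0,-0.09,0]
    - [0,0,-0.11,0]
    - [0,0,-0.11,0]
    - [0,0,-0.11,0]
  jaw: 0.07

```text
clock: 8.4
eef_pos: [623.6, 290.5, 208.6]
eef_rot: [3.141, 0.001, -0.13]
wrist_force: [0.4, 0.5, -0.6]
finger_gap: 70.0
finger_force: 0.0
```

```bash
python3 go.py 465 307.3 212 -0.13; python3 - <<'E'
from fine import *
for n in('top','side'): 
    grab(n); c,P=load(n)
    q=P[(np.hypot(P[:,0]-624,P[:,1]-288)<26)&(P[:,2]>62)&(P[:,2]<160)]
    print(n,np.percentile(q[:,2],97),cyl(P,np.array([624.,289]),23,112,129), cyl(P,np.array([466.,307]),23,114,137))
    q=P[(np.hypot(P[:,0]-465,P[:,1]-307)<26)&(P[:,2]>62)&(P[:,2]<160)];print(np.median(q[q[:,2]>138][:,:],0))
E
```

```text
at [623.6 290.5 208.6] yaw -0.130 clock 8.4 gap 70.0 F [ 0.4  0.5 -0.6] | delta [-0.1595  0.0039 -0.0033] turn -0.000
top 145.4032997997851 (array([623.42523918, 290.30182173]), 70) (array([464.30955135, 308.49356024]), 107)
[465.09904777 306.1580654  140.53265631]
side 144.2914480433205 (array([624.78163362, 288.9649387 ]), 165) (array([465.53240838, 306.23751566]), 251)
[464.34900137 307.87916522 139.67814042]
```

>>> move_arm:
  moves:
    - [-0.04,0.001,0,0]
    - [-0.085,0.002,0,0]
    - [-0.125,0.003,0,0]
    - [-0.1595,0.004,0,0]
    - [-0.1595,0.004,0,0]
    - [-0.1595,0.004,0,0]
    - [-0.1595,0.004,0.03,0]
    - [-0.1595,0.004,0.07,0]
    - [-0.1595,0.004,0.1,0]
    - [-0.1595,0.004,0.1,0]
    - [-0.1595,0.004,0.1,0]

```text
clock: 9.6
eef_pos: [465.8, 307.1, 109.8]
eef_rot: [3.141, 0.0, -0.131]
wrist_force: [0.9, 0.9, 0.2]
finger_gap: 69.6
finger_force: 0.0
```

>>> move_arm:
  moves:
    - [0,0,0,0]
    - [0,0,0,0]
    - [0,0,0,0]
    - [0,0,0,0]
    - [0,0,0,0]
    - [0,0,0,0]
    - [0,0,0,0]
  jaw: 0.03
  squeeze: 10

```text
clock: 10.3
eef_pos: [465.4, 307.3, 110.2]
eef_rot: [-3.141, -0.001, -0.13]
wrist_force: [-0.5, -2.3, 5.9]
finger_gap: 45.2
finger_force: 10.0
```

```bash
python3 go.py 465 307.3 107 -0.13
```

```text
at [465.4 307.3 110.2] yaw -0.130 clock 10.3 gap 45.2 F [-0.5 -2.3  5.9] | delta [-0.0005  0.      0.0032] turn -0.000
```

>>> move_arm:
  moves:
    - [0,0,0,0]
    - [0,0,0,0]
    - [0,0,-0.01,0]
    - [0,0,-0.03,0]
    - [0,0,-0.05,0]
    - [0,0,-0.07,0]
    - [0,0,-0.09,0]
    - [0,0,-0.12,0]
    - [0,0,-0.15,0]
    - [0,0,-0.15,0]
    - [0,0,-0.15,0]
    - [0,0,-0.15,0]
  squeeze: 45

```text
clock: 11.5
eef_pos: [464.5, 306.9, 257.5]
eef_rot: [3.14, 0.003, -0.13]
wrist_force: [-0.3, 0.1, -5.2]
finger_gap: 43.8
finger_force: 45.0
```

```bash
python3 go.py 633.5 -15.3 250 -0.15; cat > tang.py <<'E'
from fine import *
c=grab('side'); Z=cloud(c); P=Z[c['z_map']>0]; s=manip.read_state(); e=np.array(s['eef_pos'])
zo=e[2]-100.2
q=P[(np.hypot(P[:,0]-e[0],P[:,1]-e[1])<24)&(P[:,2]>zo+14)&(P[:,2]<zo+46)]
print(len(q),q.mean(0))
def f(v):  # distance to visible square outline of side 24
    a=v[2]; d=(q[:,:2]-v[:2])@np.array([[np.cos(a),-np.sin(a)],[np.sin(a),np.cos(a)]])
    return np.abs(d).max(1)-12
best=min((least_squares(f,[e[0],e[1],a],loss='soft_l1',f_scale=.7) for a in np.radians([-30,-10,10,30,45])),key=lambda r:r.cost)
print('tang',best.x[:2],'yaw deg',np.degrees(best.x[2]),'rms',np.sqrt((best.fun**2).mean()))
u,v=proj(c,[e-[0,0,75]])[0].astype(int)
cv2.imwrite('pics/tang%d.png'%(s['clock']*10),cv2.resize(c['frame'][v-50:v+50,u-50:u+50],None,fx=5,fy=5,interpolation=cv2.INTER_CUBIC))
for r in(23,):print('head',cyl(P,e[:2],23,zo+103,zo+129), 'collar',cyl(P,e[:2],25,zo+51,zo+57))
E
python3 tang.py; ls pics
```

```text
at [464.5 306.9 257.5] yaw -0.130 clock 11.5 gap 43.8 F [-0.3  0.1 -5.2] | delta [0.2094 0.2975 0.0075] turn 0.020
185 [457.38649345 314.63092143 183.82736895]
tang [465.25251503 306.29046576] yaw deg 34.854001878758766 rms 0.674348334913747
head (array([465.71702252, 306.62865323]), 440) collar (array([465.19207021, 305.07195648]), 114)
side0.png
tang115.png
top0.png
```

>>> move_arm:
  moves:
    - [0.02,0.03,0,-0.1]
    - [0.043,0.06,0,-0.22]
    - [0.066,0.095,0,-0.34]
    - [0.09,0.13,0,-0.46]
    - [0.115,0.165,0,-0.58]
    - [0.14,0.2,0,-0.7]
    - [0.165,0.235,0,-0.823]
    - [0.19,0.27,0,-0.823]
    - [0.2094,0.2975,0,-0.823]
    - [0.2094,0.2975,0,-0.823]
    - [0.2094,0.2975,0,-0.823]
    - [0.2094,0.2975,0,-0.823]

```text
clock: 12.75
eef_pos: [633.7, -14.1, 258.8]
eef_rot: [-3.141, 0.001, 0.694]
wrist_force: [0.8, 1.9, -4.3]
finger_gap: 43.7
finger_force: 45.0
```

```bash
python3 go.py 633.5 -15.3 250 0.693; python3 tang.py
```

```text
at [633.7 -14.1 258.8] yaw 0.694 clock 12.8 gap 43.7 F [ 0.8  1.9 -4.3] | delta [-0.0009  0.0008  0.0088] turn 0.001
152 [629.74821643  -7.93131135 187.97829663]
tang [635.27637246 -14.7867847 ] yaw deg -8.31343960188598 rms 0.816421707695452
head (array([634.5229132 , -14.68762542]), 238) collar (array([635.33208529, -15.26757092]), 56)
```

>>> move_arm:
  moves:
    - [-0.0005,0.0005,0.02,0]
    - [-0.0005,0.0005,0.045,0]
    - [-0.0005,0.0005,0.06,0]
    - [-0.0005,0.0005,0.07,0]
    - [-0.0005,0.0005,0.075,0]
    - [-0.0005,0.0005,0.08,0]
    - [-0.0005,0.0005,0.085,0]
    - [-0.0005,0.0005,0.085,0]
    - [-0.0005,0.0005,0.085,0]
  squeeze: 30

```text
clock: 13.7
eef_pos: [634.1, -15.7, 174.8]
eef_rot: [3.141, -0.0, 0.693]
wrist_force: [0.3, 0.5, -4.3]
finger_gap: 44.4
finger_force: 30.0
```

>>> move_arm:
  moves:
    - [0,0,0.003,0]
    - [0,0,0.006,0]
    - [0,0,0.009,0]
    - [0,0,0.009,0]

```text
clock: 14.1
eef_pos: [633.8, -15.7, 164.9]
eef_rot: [-3.141, 0.001, 0.693]
wrist_force: [-0.7, -0.7, -4.3]
finger_gap: 44.1
finger_force: 30.0
```

>>> move_arm:
  moves:
    - [0,0,0.003,0]
    - [0,0,0.006,0]
    - [0,0,0.009,0]
    - [0,0,0.012,0]
    - [0,0,0.012,0]

```text
clock: 14.6
eef_pos: [633.8, -15.7, 152.9]
eef_rot: [-3.141, 0.001, 0.693]
wrist_force: [0.2, -0.6, -4.6]
finger_gap: 44.6
finger_force: 30.0
```

>>> move_arm:
  moves:
    - [0,0,0.003,0]
    - [0,0,0.006,0]
    - [0,0,0.006,0]
    - [0,0,0.006,0]

```text
clock: 15.0
eef_pos: [634.0, -15.7, 147.5]
eef_rot: [-3.142, 0.0, 0.693]
wrist_force: [-0.6, 0.7, -4.9]
finger_gap: 44.1
finger_force: 30.0
```

Full section is in with no contact. Continue down.

>>> move_arm:
  moves:
    - [0,0,0.005,0]
    - [0,0,0.01,0]
    - [0,0,0.015,0]
    - [0,0,0.02,0]
    - [0,0,0.024,0]
    - [0,0,0.024,0]
    - [0,0,0.024,0]

```text
clock: 15.7
eef_pos: [634.1, -15.7, 123.5]
eef_rot: [-3.142, -0.0, 0.693]
wrist_force: [0.0, -0.4, -5.4]
finger_gap: 44.2
finger_force: 30.0
```

>>> move_arm:
  moves:
    - [0,0,0.002,0]
    - [0,0,0.004,0]
    - [0,0,0.004,0]
    - [0,0,0.004,0]

```text
clock: 16.1
eef_pos: [634.4, -15.7, 120.3]
eef_rot: [3.141, -0.001, 0.693]
wrist_force: [-1.1, -0.6, 5.0]
finger_gap: 44.5
finger_force: 30.0
```

>>> move_arm:
  moves:
    - [0,0,0,0]
    - [0,0,0,0]
    - [0,0,0,0]
    - [0,0,-0.02,0]
    - [0,0,-0.06,0]
    - [0,0,-0.1,0]
    - [0,0,-0.12,0]
    - [0,0,-0.12,0]
    - [0,0,-0.12,0]
  jaw: 0.085

```text
clock: 17.0
eef_pos: [633.9, -15.6, 238.6]
eef_rot: [-3.141, 0.001, 0.693]
wrist_force: [0.9, 0.4, -1.3]
finger_gap: 85.1
finger_force: 0.0
```

```bash
cat > look.py <<'E'
from fine import *
for n in('top','side'):
    grab(n); c,P=load(n)
    q=P[(np.hypot(P[:,0]-634,P[:,1]+15)<20)&(P[:,2]>130)&(P[:,2]<175)]; print(n,'flat top z',np.median(q[:,2]) if len(q) else None,cyl(P,np.array([634.,-15]),23,124,147))
    print('collar z',np.percentile(P[(np.abs(np.hypot(P[:,0]-634,P[:,1]+15)-21)<3)&(P[:,2]<100)][:,2],50))
    q=P[(P[:,2]>46)&(P[:,2]<57)&(np.abs(P[:,0]-540)<70)&(np.abs(P[:,1]+130)<70)]; m=q[:,:2].min(0)/2+q[:,:2].max(0)/2; print('cup mid',m,np.median(q[:,2]),cyl(P,m,32,10,46))
E
python3 look.py;python3 go.py 541.5 -130.5 240 0.693
```

```text
top flat top z 151.11112387978505 (None, 0)
at [633.6 -15.6 237.8] yaw 0.693 clock 17.1 gap 85.1 F [ 0.8 -0.7 -0.1] | delta [-0.1442  0.0295 -0.002 ] turn -0.000Traceback (most recent call last):
  File "look.py", line 5, in <module>
    print('collar z',np.percentile(P[(np.abs(np.hypot(P[:,0]-634,P[:,1]+15)-21)<3)&(P[:,2]<100)][:,2],50))
                     ~~~~~~~~~~~~~^^^^^^^^^^^^^^^^^^^^^^^^^^^^^^^^^^^^^^^^^^^^^^^^^^^^^^^^^^^^^^^^^^^^^^^
    return _quantile_unchecked(
        a, q, axis, out, overwrite_input, method, keepdims, weights)
    return _ureduce(a,
                    func=_quantile_ureduce_func,
    ...<5 lines>...
                    overwrite_input=overwrite_input,
                    method=method)
    r = func(a, **kwargs)
    result = _quantile(arr,
                       quantiles=q,
    ...<2 lines>...
                       out=out,
                       weights=wgt)
    slices_having_nans = np.isnan(arr[-1, ...])
                                  ~~~^^^^^^^^^
IndexError: index -1 is out of bounds for axis 0 with size 0
```

```bash
sed -i '/collar z/d' look.py; python3 look.py
```

```text
top flat top z None (None, 0)
cup mid [ 539.21250517 -141.83529112] 50.45754889239663 (None, 0)
side flat top z 150.52155564319656 (array([635.33648101, -16.79669253]), 155)
cup mid [ 541.41506037 -130.83454914] 50.33478510630266 (array([ 542.900503  , -131.39827459]), 252)
```

>>> move_arm:
  moves:
    - [-0.04,0.008,0,0]
    - [-0.085,0.017,0,0]
    - [-0.125,0.026,0,0]
    - [-0.144,0.029,0.0,0]
    - [-0.144,0.029,0.02,0]
    - [-0.144,0.029,0.06,0]
    - [-0.144,0.029,0.1,0]
    - [-0.144,0.029,0.14,0]
    - [-0.144,0.029,0.16,0]
    - [-0.144,0.029,0.16,0]
    - [-0.144,0.029,0.16,0]

```text
clock: 18.25
eef_pos: [541.8, -130.0, 79.8]
eef_rot: [-3.141, 0.0, 0.693]
wrist_force: [1.1, -0.1, 0.3]
finger_gap: 85.1
finger_force: 0.0
```

```bash
python3 go.py 541.4 -130.6 14 0.693; python3 look.py
```

```text
at [ 541.8 -130.    79.8] yaw 0.693 clock 18.2 gap 85.1 F [ 1.1 -0.1  0.3] | delta [-0.0007  0.0002  0.0658] turn -0.000
top flat top z 150.73236699464246 (array([633.0956039 , -15.58266398]), 40)Traceback (most recent call last):
  File "look.py", line 5, in <module>
    q=P[(P[:,2]>46)&(P[:,2]<57)&(np.abs(P[:,0]-540)<70)&(np.abs(P[:,1]+130)<70)]; m=q[:,:2].min(0)/2+q[:,:2].max(0)/2; print('cup mid',m,np.median(q[:,2]),cyl(P,m,32,10,46))
                                                                                    ~~~~~~~~~~~^^^
    return umr_minimum(a, axis, None, out, keepdims, initial, where)
ValueError: zero-size array to reduction operation minimum which has no identity
```

>>> move_arm:
  moves:
    - [-0.0007,0,0.02,0]
    - [-0.0007,0,0.045,0]
    - [-0.0007,0,0.065,0]
    - [-0.0007,0,0.065,0]
    - [-0.0007,0,0.065,0]

```text
clock: 18.8
eef_pos: [542.0, -130.6, 16.0]
eef_rot: [3.14, -0.001, 0.693]
wrist_force: [-0.9, 0.4, 0.4]
finger_gap: 84.7
finger_force: 0.0
```

>>> move_arm:
  moves:
    - [0,0,0,0]
    - [0,0,0,0]
    - [0,0,0,0]
    - [0,0,0,0]
    - [0,0,0,0]
    - [0,0,0,0]
  jaw: 0.05
  squeeze: 15

```text
clock: 19.4
eef_pos: [541.6, -130.5, 15.2]
eef_rot: [3.141, -0.001, 0.693]
wrist_force: [-1.0, 0.6, 5.5]
finger_gap: 62.6
finger_force: 15.0
```

>>> move_arm:
  moves:
    - [0,0,-0.01,0]
    - [0,0,-0.04,0]
    - [0,0,-0.08,0]
    - [0,0,-0.12,0]
    - [0,0,-0.16,0]
    - [0,0,-0.175,0]
    - [0,0,-0.175,0]
    - [0,0,-0.175,0]
    - [0,0,-0.175,0]

```text
clock: 20.3
eef_pos: [540.5, -130.2, 187.9]
eef_rot: [-3.139, 0.001, 0.693]
wrist_force: [0.0, -0.2, -1.9]
finger_gap: 62.3
finger_force: 14.9
```

```bash
python3 go.py 634.2 -16 190 0.693
```

```text
at [ 540.5 -130.2  187.9] yaw 0.693 clock 20.3 gap 62.3 F [ 0.  -0.2 -1.9] | delta [ 0.145  -0.0281 -0.0022] turn -0.000
```

>>> move_arm:
  moves:
    - [0.03,-0.005,-0.002,0]
    - [0.06,-0.012,-0.002,0]
    - [0.09,-0.018,-0.002,0]
    - [0.12,-0.023,-0.002,0]
    - [0.145,-0.028,-0.002,0]
    - [0.145,-0.028,-0.002,0]
    - [0.145,-0.028,-0.002,0]
    - [0.145,-0.028,-0.002,0]

```text
clock: 21.1
eef_pos: [634.4, -16.9, 190.8]
eef_rot: [-3.141, 0.001, 0.692]
wrist_force: [0.5, 0.7, -3.0]
finger_gap: 62.4
finger_force: 14.9
```

```bash
python3 go.py 634.2 -16 130 0.693; python3 - <<'E'
from fine import *
for n in('top','side'):
    grab(n); c,P=load(n); print(n,cyl(P,np.array([634.,-15]),32,182,218),cyl(P,np.array([634.,-15]),36,175,181),cyl(P,np.array([634.,-15]),23,124,147))
c=pickle.load(open('side.pkl','rb')); u,v=proj(c,[[634,-15,170]])[0].astype(int)
cv2.imwrite('pics/cup1.png',cv2.resize(c['frame'][v-60:v+60,u-60:u+60],None,fx=5,fy=5,interpolation=cv2.INTER_CUBIC))
E
```

```text
at [634.4 -16.9 190.8] yaw 0.692 clock 21.1 gap 62.4 F [ 0.5  0.7 -3. ] | delta [ 0.0005 -0.0007  0.0608] turn -0.001
top (None, 2) (None, 2) (None, 0)
side (array([635.50139529, -17.69746078]), 397) (array([636.14531857, -18.27067952]), 43) (array([635.36073975, -16.87404353]), 154)
```

View pics/cup1.png

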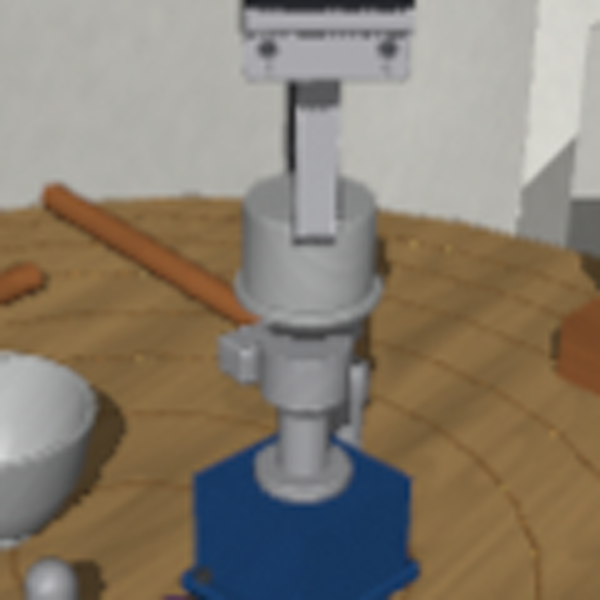

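The crop shows the cup at about (310,250) held upright directly above the flat stake's head at (305,370), with the collar on the blue holder. I'll lower it now.

>>> move_arm:
  moves:
    - [0.0003,-0.0008,0.015,0]
    - [0.0003,-0.0008,0.03,0]
    - [0.0003,-0.0008,0.045,0]
    - [0.0003,-0.0008,0.055,0]
    - [0.0003,-0.0008,0.065,0]
    - [0.0003,-0.0008,0.069,0]
    - [0.0003,-0.0008,0.069,0]
    - [0.0003,-0.0008,0.069,0]

```text
clock: 22.0
eef_pos: [634.9, -15.4, 123.0]
eef_rot: [3.141, -0.001, 0.693]
wrist_force: [-0.3, -0.3, -1.6]
finger_gap: 62.4
finger_force: 14.9
```

>>> move_arm:
  moves:
    - [0,0,0.001,0]
    - [0,0,0.002,0]
    - [0,0,0.003,0]
    - [0,0,0.003,0]
    - [0,0,0.003,0]
  squeeze: 6

```text
clock: 22.5
eef_pos: [634.6, -15.5, 119.5]
eef_rot: [3.142, -0.0, 0.693]
wrist_force: [0.7, -0.1, -1.5]
finger_gap: 62.5
finger_force: 6.0
```

>>> move_arm:
  moves:
    - [0,0,0.001,0]
    - [0,0,0.0015,0]
    - [0,0,0.0015,0]
    - [0,0,0.0015,0]

```text
clock: 22.9
eef_pos: [634.9, -15.4, 119.2]
eef_rot: [3.141, -0.001, 0.693]
wrist_force: [-4.3, 0.9, 5.7]
finger_gap: 62.3
finger_force: 6.0
```

Contact. Release gradually and retract.

>>> move_arm:
  moves:
    - [0,0,0,0]
    - [0,0,0,0]
    - [0,0,0,0]
    - [0,0,0,0]
    - [0,0,-0.02,0]
    - [0,0,-0.06,0]
    - [0,0,-0.1,0]
    - [0,0,-0.12,0]
    - [0,0,-0.12,0]
    - [0,0,-0.12,0]
  jaw: 0.08

```text
clock: 23.9
eef_pos: [634.4, -15.4, 237.1]
eef_rot: [-3.141, 0.001, 0.693]
wrist_force: [-0.5, -0.5, -1.0]
finger_gap: 80.1
finger_force: 0.0
```

```bash
python3 go.py 686.5 -133.5 240 -0.15; python3 - <<'E'
from fine import *
c=grab('side'); c,P=load('side')
print(cyl(P,np.array([634.,-15]),32,112,150),cyl(P,np.array([634.,-15]),36,104,109))
q=P[(np.hypot(P[:,0]-634,P[:,1]+15)<30)&(P[:,2]>150)&(P[:,2]<160)]
A=np.c_[q[:,:2]-[634,-15],np.ones(len(q))]; print('plane',np.linalg.lstsq(A,q[:,2],rcond=None)[0],len(q))
E
```

```text
at [634.4 -15.4 237.1] yaw 0.693 clock 23.9 gap 80.1 F [-0.5 -0.5 -1. ] | delta [-0.0354  0.1241 -0.003 ] turn 0.843
(array([635.93744219, -16.07201683]), 350) (array([636.0453737, -16.4998941]), 30)
plane [ 9.88001572e-03 -5.56132758e-03  1.54496733e+02] 240
```

```bash
python3 - <<'E'
from h import *
c=grab('top'); f=c['frame'][150:290,150:330]
cv2.imwrite('pics/punches.png',cv2.resize(f,None,fx=4.2,fy=4.2,interpolation=cv2.INTER_CUBIC))
E
python3 go.py 472.2 14.5 180 -0.15
```

```text
at [634.1 -15.4 236.2] yaw 0.693 clock 24.0 gap 80.2 F [ 0.2  0.4 -0.4] | delta [-0.1054 -0.1263  0.0566] turn 0.843
```

View pics/punches.png

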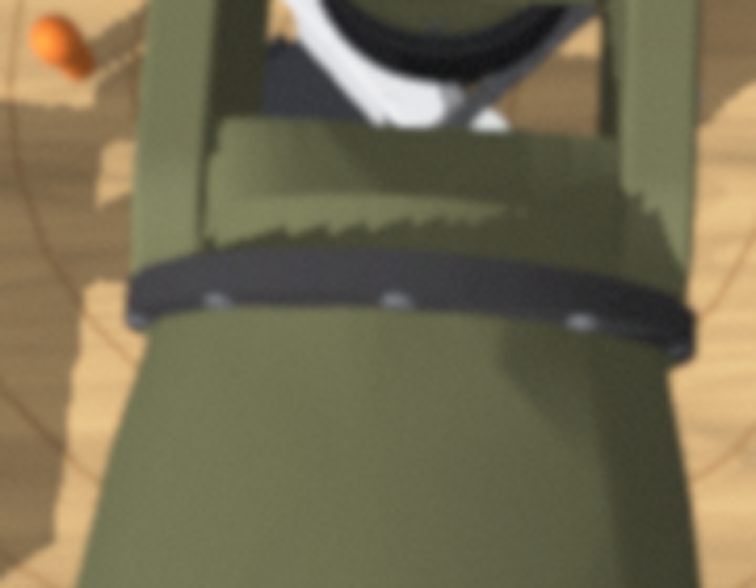

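The arm hides the punches, with only the orange look-alike visible at (55,40). The start images show them clearly, but I'll use the side view for a clear crop.

```bash
python3 - <<'E'
from h import *
c=grab('side'); f=c['frame'][150:280,150:330]
cv2.imwrite('pics/punches2.png',cv2.resize(f,None,fx=4.2,fy=4.2,interpolation=cv2.INTER_CUBIC))
E
```

```text
(no output)
```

View pics/punches2.png

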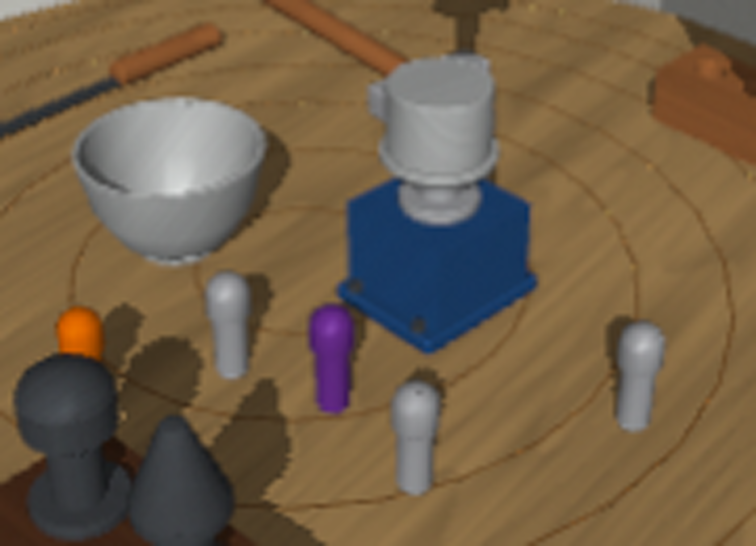

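>>> move_arm:
  moves:
    - [-0.035,-0.042,0,0.15]
    - [-0.07,-0.084,0.0,0.3]
    - [-0.1054,-0.1263,0.0,0.45]
    - [-0.1054,-0.1263,0.02,0.6]
    - [-0.1054,-0.1263,0.0566,0.75]
    - [-0.1054,-0.1263,0.0566,0.843]
    - [-0.1054,-0.1263,0.0566,0.843]
    - [-0.1054,-0.1263,0.0566,0.843]
    - [-0.1054,-0.1263,0.0566,0.843]
  jaw: 0.045

```text
clock: 24.95
eef_pos: [473.1, 14.4, 181.7]
eef_rot: [-3.142, -0.0, -0.148]
wrist_force: [0.2, 0.5, -0.1]
finger_gap: 45.1
finger_force: 0.0
```

```bash
python3 go.py 472.2 14.5 32 -0.15
```

```text
at [473.1  14.4 181.7] yaw -0.148 clock 24.9 gap 45.1 F [ 0.2  0.5 -0.1] | delta [-0.001   0.      0.1497] turn 0.002
```

The crop shows grey punches at (230,325), (415,440) and (640,375). The fourth stands behind the cup. The orange (78,335) and purple (330,360) ones are look-alikes that stay put. The cup sits level on the stake at (440,120). I'm going for the punch at (640,375).

>>> move_arm:
  moves:
    - [-0.001,0,0.04,0]
    - [-0.001,0,0.085,0]
    - [-0.001,0,0.12,0]
    - [-0.001,0,0.149,0]
    - [-0.001,0,0.149,0]
    - [-0.001,0,0.149,0]

```text
clock: 25.55
eef_pos: [472.3, 14.5, 33.3]
eef_rot: [-3.142, -0.0, -0.149]
wrist_force: [-0.5, -0.2, 1.6]
finger_gap: 44.7
finger_force: 0.0
```

>>> move_arm:
  moves:
    - [0,0,0,0]
    - [0,0,0,0]
    - [0,0,0,0]
    - [0,0,0,0]
    - [0,0,0,0]
    - [0,0,0,0]
  jaw: 0.01
  squeeze: 25

```text
clock: 26.15
eef_pos: [472.5, 14.5, 33.2]
eef_rot: [-3.141, -0.002, -0.15]
wrist_force: [0.1, -1.2, 5.9]
finger_gap: 21.7
finger_force: 25.0
```

>>> move_arm:
  moves:
    - [0,0,-0.02,0]
    - [0,0,-0.05,0]
    - [0,0,-0.08,0]
    - [0,0,-0.11,0]
    - [0,0,-0.11,0]
    - [0,0,-0.11,0]

```text
clock: 26.75
eef_pos: [471.7, 14.6, 142.1]
eef_rot: [-3.142, -0.0, -0.15]
wrist_force: [-0.2, -0.1, -3.1]
finger_gap: 21.7
finger_force: 23.9
```

```bash
python3 go.py 434.7 -292.6 140 -0.15; python3 - <<'E'
from fine import *
e=np.array(manip.read_state()['eef_pos'])
c=grab('side'); c,P=load('side'); zo=e[2]-32
print(e,cyl(P,e[:2],10,zo+5,zo+26,5))
E
```

```text
at [471.7  14.6 142.1] yaw -0.150 clock 26.8 gap 21.7 F [-0.2 -0.1 -3.1] | delta [0.0094 0.3092 0.0021] turn -0.000
[471.68133124  14.57197663 142.06639857] (array([472.92039025,  13.91839501]), 70)
```

>>> move_arm:
  moves:
    - [0.002,0.03,0,0]
    - [0.003,0.075,0,0]
    - [0.004,0.12,0,0]
    - [0.005,0.165,0,0]
    - [0.007,0.21,0,0]
    - [0.008,0.255,0,0]
    - [0.009,0.29,0,0]
    - [0.0094,0.3092,0,0]
    - [0.0094,0.3092,0,0]
    - [0.0094,0.3092,0,0]
    - [0.0094,0.3092,0,0]

```text
clock: 27.9
eef_pos: [434.9, -291.5, 141.7]
eef_rot: [-3.141, 0.001, -0.149]
wrist_force: [0.8, -0.0, -2.4]
finger_gap: 22.1
finger_force: 23.9
```

```bash
python3 go.py 434.7 -292.6 50 -0.15; python3 - <<'E'
from fine import *
e=np.array(manip.read_state()['eef_pos']); zo=e[2]-33
for n in('side','top'):
    grab(n); c,P=load(n)
    print(n,e,cyl(P,e[:2],10,zo+4,zo+26,5),cyl(P,e[:2],13,zo+45,zo+57,5))
    if n=='top':
        ht=cloud(c)
        for nm,(x,y) in dict(b0=(397,210),b1=(396,230),b3=(394,268),b4=(395,289)).items():
            m=(ht[y-9:y+10,x-9:x+10,2]<38).astype(np.uint8); k,l,st,ce=cv2.connectedComponentsWithStats(m)
            print(nm,[(st[i,4],plane(c,[ce[i]+[x-9,y-9]],44)[0,:2].round(1)) for i in range(1,k) if st[i,4]>20])
c=pickle.load(open('side.pkl','rb')); u,v=proj(c,[[460,-295,70]])[0].astype(int)
cv2.imwrite('pics/blk1.png',cv2.resize(c['frame'][v-60:v+60,u-60:u+60],None,fx=5,fy=5,interpolation=cv2.INTER_CUBIC))
E
```

```text
at [ 434.9 -291.5  141.7] yaw -0.149 clock 27.9 gap 22.1 F [ 0.8 -0.  -2.4] | delta [0.0001 0.0012 0.0917] turn 0.001
side [ 434.86153483 -291.50891374  141.71267647] (array([ 435.10183928, -291.30751232]), 54) (array([ 435.69244667, -290.81786462]), 43)
top [ 434.86153483 -291.50891374  141.71267647] (None, 0) (None, 0)
b0 [(np.int32(84), array([ 599.4, -317.3]))]
b1 [(np.int32(87), array([ 558. , -310.5]))]
b3 [(np.int32(44), array([ 480.4, -298.6]))]
b4 []
```

View pics/blk1.png

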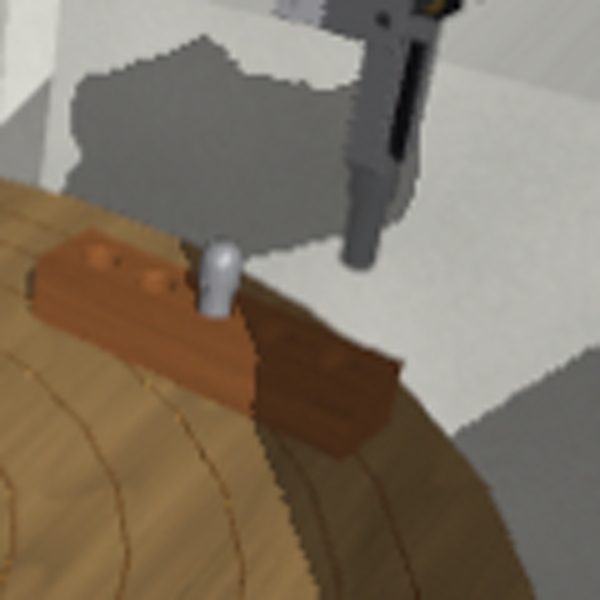

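The crop shows the held punch at (360,240) above bore 4 at about (335,360), and the block punch at (220,280). I'll lower it.

>>> move_arm:
  moves:
    - [0,0.0013,0.02,0]
    - [0,0.0013,0.04,0]
    - [0,0.0013,0.055,0]
    - [0,0.0013,0.062,0]
    - [0,0.0013,0.068,0]
    - [0,0.0013,0.072,0]
    - [0,0.0013,0.072,0]
    - [0,0.0013,0.072,0]

```text
clock: 28.8
eef_pos: [434.9, -294.0, 70.9]
eef_rot: [3.141, -0.001, -0.15]
wrist_force: [-0.4, -0.2, -2.2]
finger_gap: 21.8
finger_force: 23.9
```

>>> move_arm:
  moves:
    - [0,-0.001,0.004,0]
    - [0,-0.001,0.008,0]
    - [0,-0.001,0.012,0]
    - [0,-0.001,0.016,0]
    - [0,-0.001,0.018,0]
    - [0,-0.001,0.018,0]
    - [0,-0.001,0.018,0]

```text
clock: 29.5
eef_pos: [434.9, -292.9, 52.4]
eef_rot: [3.142, -0.0, -0.15]
wrist_force: [0.3, 0.3, -1.0]
finger_gap: 22.0
finger_force: 23.9
```

>>> move_arm:
  moves:
    - [0,0,0.001,0]
    - [0,0,0.002,0]
    - [0,0,0.002,0]
    - [0,0,0.002,0]
  squeeze: 6

```text
clock: 29.9
eef_pos: [435.4, -293.3, 51.4]
eef_rot: [3.141, -0.002, -0.15]
wrist_force: [-0.8, 0.6, 5.9]
finger_gap: 23.3
finger_force: 6.6
```

>>> move_arm:
  moves:
    - [0,0,0,0]
    - [0,0,0,0]
    - [0,0,0,0]
    - [0,0,-0.03,0]
    - [0,0,-0.07,0]
    - [0,0,-0.11,0]
    - [0,0,-0.125,0]
    - [0,0,-0.125,0]
    - [0,0,-0.125,0]
  jaw: 0.04

```text
clock: 30.8
eef_pos: [434.6, -292.6, 174.4]
eef_rot: [-3.141, 0.001, -0.15]
wrist_force: [0.0, 0.2, 0.5]
finger_gap: 40.1
finger_force: 0.0
```

```bash
python3 go.py 686.8 -133.8 175 1.42; python3 - <<'E'
from fine import *
for n in('side','top'):
    grab(n); c,P=load(n)
    q=P[(np.hypot(P[:,0]-435,P[:,1]+292)<14)&(P[:,2]>46)&(P[:,2]<130)]; print(n,len(q),np.percentile(q[:,2],97) if len(q) else '')
    print('p1',cyl(P,np.array([686.8,-133.8]),13,45,57))
E
```

```text
at [ 434.6 -292.6  174.4] yaw -0.150 clock 30.8 gap 40.1 F [0.  0.2 0.5] | delta [ 0.2256 -0.1948 -0.0007] turn -1.570
side 99 87.66425823420349
p1 (None, 2)
top 74 84.28858912071888
p1 (array([ 685.68837717, -132.66902304]), 15)
```

>>> move_arm:
  moves:
    - [0.02,-0.018,0,-0.14]
    - [0.045,-0.039,0,-0.28]
    - [0.07,-0.06,0,-0.42]
    - [0.095,-0.082,0,-0.56]
    - [0.12,-0.104,0,-0.7]
    - [0.145,-0.125,0,-0.84]
    - [0.17,-0.147,0,-0.98]
    - [0.195,-0.168,0,-1.12]
    - [0.215,-0.186,0,-1.26]
    - [0.2256,-0.1948,0,-1.4]
    - [0.2256,-0.1948,0,-1.53]
    - [0.2256,-0.1948,0,-1.57]

```text
clock: 32.1
eef_pos: [686.9, -133.5, 173.1]
eef_rot: [-3.139, -0.0, 1.425]
wrist_force: [-0.5, -0.9, 0.6]
finger_gap: 40.0
finger_force: 0.0
```

```bash
python3 go.py 686.9 -133.7 32.5 1.42
```

```text
at [ 686.9 -133.5  173.1] yaw 1.425 clock 32.1 gap 40.0 F [-0.5 -0.9  0.6] | delta [-0.0003  0.0004  0.1406] turn 0.005
```

>>> move_arm:
  moves:
    - [0,0,0.04,0]
    - [0,0,0.08,0]
    - [0,0,0.115,0]
    - [0,0,0.14,0]
    - [0,0,0.14,0]
    - [0,0,0.14,0]

```text
clock: 32.7
eef_pos: [686.9, -134.0, 35.2]
eef_rot: [-3.141, -0.0, 1.42]
wrist_force: [0.6, 0.1, 1.3]
finger_gap: 39.7
finger_force: 0.0
```

>>> move_arm:
  moves:
    - [0,0,0,0]
    - [0,0,0,0]
    - [0,0,0,0]
    - [0,0,0,0]
    - [0,0,0,0]
    - [0,0,0,0]
  jaw: 0.01
  squeeze: 25

```text
clock: 33.3
eef_pos: [687.4, -134.1, 36.3]
eef_rot: [3.141, 0.0, 1.42]
wrist_force: [-1.4, 0.0, 6.7]
finger_gap: 18.7
finger_force: 22.7
```

>>> move_arm:
  moves:
    - [0,0,-0.02,0]
    - [0,0,-0.05,0]
    - [0,0,-0.08,0]
    - [0,0,-0.11,0]
    - [0,0,-0.11,0]
    - [0,0,-0.11,0]

```text
clock: 33.9
eef_pos: [686.9, -133.9, 144.7]
eef_rot: [-3.141, -0.0, 1.42]
wrist_force: [0.3, 0.4, -2.3]
finger_gap: 17.3
finger_force: 19.4
```

```bash
python3 go.py 600.4 -318.5 141 -0.15
```

```text
at [ 686.9 -133.9  144.7] yaw 1.420 clock 33.9 gap 17.3 F [ 0.3  0.4 -2.3] | delta [-0.1955 -0.0578  0.0037] turn 1.570
```

```bash
cat > held.py <<'E'
from fine import *
e=np.array(manip.read_state()['eef_pos'])
for n in ('side','top'):
    c=grab(n); P=cloud(c)[c['z_map']>0]
    q=P[(np.hypot(P[:,0]-e[0],P[:,1]-e[1])<16)&(P[:,2]>e[2]-60)&(P[:,2]<e[2]-4)]
    if len(q): print(n,'foot z rel TCP',np.percentile(q[:,2],1)-e[2])
    for a,b in((-33,-22),(-22,-12),(-12,-4)): print(a,cyl(P,e[:2],10,e[2]+a,e[2]+b,5))
    if n=='side':
        u,v=proj(c,[e])[0].astype(int); u=max(u,45);v=max(v,45)
        cv2.imwrite('pics/held%d.png'%(manip.read_state()['clock']*10),cv2.resize(c['frame'][v-45:v+45,u-45:u+45],None,fx=6,fy=6,interpolation=cv2.INTER_CUBIC))
print(e)
E
python3 held.py; ls pics
```

```text
side foot z rel TCP -35.638027804478824
-33 (array([ 688.42709818, -133.57532654]), 25)
-22 (array([ 687.89005676, -134.0335488 ]), 23)
-12 (array([ 688.68949896, -133.77611784]), 22)
-33 (None, 0)
-22 (None, 0)
-12 (None, 0)
[ 686.88769852 -133.93840435  144.69318035]
blk1.png
cup1.png
held339.png
punches.png
punches2.png
side0.png
tang115.png
tang128.png
top0.png
```

>>> move_arm:
  moves:
    - [0,0,0.03,0]
    - [0,0,0.06,0]
    - [0,0,0.085,0]
    - [0,0,0.1,0]
    - [0,0,0.106,0]
    - [0,0,0.108,0]
    - [0,0,0.109,0]
    - [0,0,0.109,0]
    - [0,0,0.109,0]

```text
clock: 34.9
eef_pos: [690.4, -134.8, 41.8]
eef_rot: [3.131, 0.001, 1.42]
wrist_force: [0.5, 0.7, 29.0]
finger_gap: 9.9
finger_force: 14.7
```

>>> move_arm:
  moves:
    - [0,0,0,0]
    - [0,0,0,0]
    - [0,0,0,0]
    - [0,0,0.003,0]
    - [0,0,0.006,0]
    - [0,0,0.006,0]
    - [0,0,0.006,0]
  jaw: 0.036

```text
clock: 35.6
eef_pos: [693.6, -135.6, 39.2]
eef_rot: [3.122, 0.002, 1.42]
wrist_force: [8.6, -1.8, 41.3]
finger_gap: 36.4
finger_force: 20.5
```

>>> move_arm:
  moves:
    - [0,0,0,0]
    - [0,0,0,0]
    - [0,0,0,0]
    - [0,0,0,0]
    - [0,0,0,0]
    - [0,0,0,0]
  jaw: 0.01
  squeeze: 25

```text
clock: 36.2
eef_pos: [693.7, -135.6, 40.9]
eef_rot: [3.121, 0.002, 1.42]
wrist_force: [2.2, -0.4, 53.5]
finger_gap: 9.8
finger_force: 26.6
```

>>> move_arm:
  moves:
    - [0,0,-0.01,0]
    - [0,0,-0.03,0]
    - [0,0,-0.06,0]
    - [0,0,-0.1,0]
    - [0,0,-0.13,0]
    - [0,0,-0.13,0]
    - [0,0,-0.13,0]

```text
clock: 36.9
eef_pos: [687.1, -134.0, 160.1]
eef_rot: [3.141, 0.0, 1.42]
wrist_force: [0.9, -0.0, -1.4]
finger_gap: 10.2
finger_force: 0.0
```

```bash
python3 go.py 686.8 -133.8 175 1.42; python3 - <<'E'
from h import *
for n in('side','top'):
    c=grab(n); u,v=proj(c,[[690,-135,40]])[0].astype(int); print(u,v)
    cv2.imwrite(f'pics/p1_{n}.png',cv2.resize(c['frame'][v-60:v+60,u-60:u+60],None,fx=5,fy=5,interpolation=cv2.INTER_CUBIC))
E
```

```text
at [ 687.1 -134.   160.1] yaw 1.420 clock 36.9 gap 10.2 F [ 0.9 -0.  -1.4] | delta [ 0.0002 -0.0003 -0.0149] turn -0.000
262 182
310 172
```

View pics/p1_side.png

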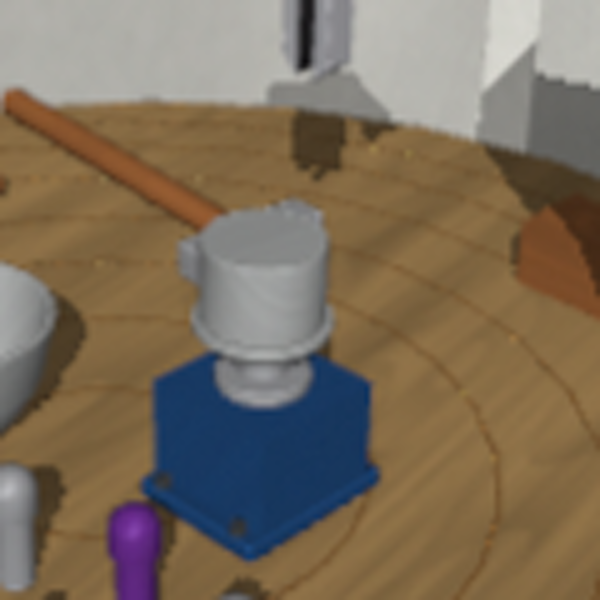

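The gripper is empty and the punch is hidden behind the cup at (265,270). I'll step aside so the top camera can see it.

>>> move_arm:
  moves:
    - [-0.03,-0.03,-0.01,0]
    - [-0.06,-0.07,-0.02,0]
    - [-0.09,-0.11,-0.02,0]
    - [-0.12,-0.15,-0.02,0]
    - [-0.15,-0.19,-0.02,0]
    - [-0.17,-0.23,-0.02,0]
    - [-0.18,-0.25,-0.02,0]
    - [-0.18,-0.25,-0.02,0]
  jaw: 0.04

```text
clock: 37.8
eef_pos: [410.6, -275.0, 179.6]
eef_rot: [-3.14, -0.001, 1.417]
wrist_force: [0.1, 0.1, 0.2]
finger_gap: 40.0
finger_force: 0.0
```

```bash
python3 go.py 686.8 -133.8 175 1.42; python3 - <<'E'
from h import *
c=grab('top'); u,v=310,165
cv2.imwrite('pics/p1_top2.png',cv2.resize(c['frame'][v-50:v+50,u-50:u+80],None,fx=6,fy=6,interpolation=cv2.INTER_CUBIC))
Z=cloud(c); q=Z[(Z[...,0]>640)&(Z[...,0]<800)&(Z[...,1]<-80)&(Z[...,1]>-240)&(Z[...,2]>8)]
H,x,y=np.histogram2d(q[:,0],q[:,1],bins=[np.arange(640,801,10),np.arange(-240,-79,10)],weights=q[:,2]); N,_,_=np.histogram2d(q[:,0],q[:,1],bins=[x,y])
print(np.round(H/np.maximum(N,1)).astype(int))
E
```

```text
at [ 410.6 -275.   179.6] yaw 1.417 clock 37.8 gap 40.0 F [0.1 0.1 0.2] | delta [0.1817 0.2514 0.0044] turn -0.003
[[ 0  0  0  0  0  0  0  0  0  0  0  0  0  0  0  0]
 [ 0  0  0  0  0  0  0  0  0  0  0  0  0  0  0  0]
 [ 0  0  0  0  0  0  0  0  0  0  0  0  0  0  0  0]
 [ 0  0  0  0  0  0  0  0  0 51 48 56  0  0  0  0]
 [ 0  0  0  0  0  0  0  0  0 64 64 49  0  0  0  0]
 [ 0  0  0  0  0  0  0  0  0 66 68 61  0  0  0  0]
 [ 0  0  0  0  0  0  0  0  0  0  0  0  0  0  0  0]
 [ 0  0  0  0  0  0  0  0  0  0  0  0  0  0  0  0]
 [ 0  0  0  0  0  0  0  0  0  0  0  0  0  0  0  0]
 [ 0  0  0  0  0  0  0  0  0  0  0  0  0  0  0  0]
 [ 0  0  0  0  0  0  0  0  0  0  0  0  0  0  0  0]
 [18  0  0  0  0  0  0  0  0  0  0  0  0  0  0  0]
 [24 23 21 19 17  0  0  0  0  0  0  0  0  0  0  0]
 [28 28 28 27 24 23 20 19  0  0  0  0  0  0  0  0]
 [27 27 28 28 28 28 27 25 17  0  0  0  0  0  0  0]
 [ 0 24 27 27 28 28 27 26  0  0  0  0  0  0  0  0]]
```

View pics/p1_top2.png

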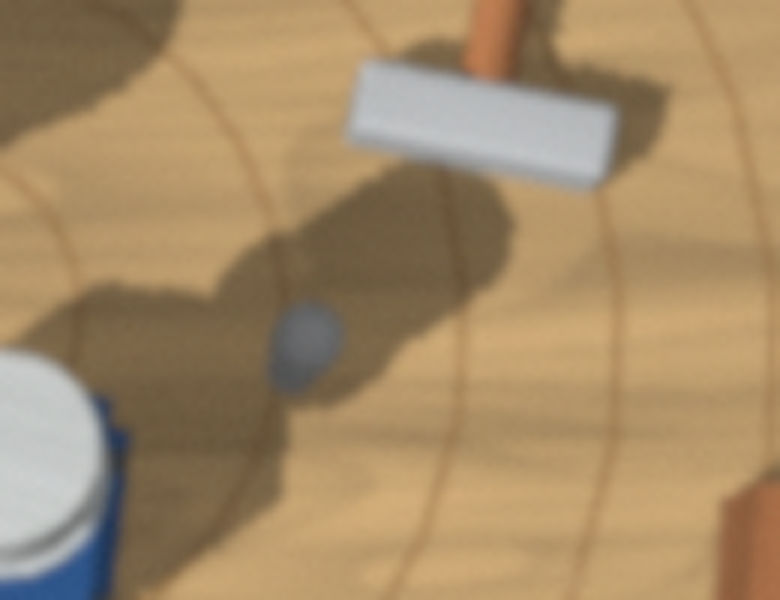

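The punch stands upright at (308,340) near where it was. The hammer head (485,120) and cup (20,450) look undisturbed. I'll measure the punch and cup again.

```bash
python3 - <<'E'
from fine import *
for n in('top','side'):
    grab(n); c,P=load(n); print(n)
    print('cup',cyl(P,np.array([634.,-15]),32,112,150)[0],cyl(P,np.array([634.,-15]),36,104,109)[0])
    q=P[(np.hypot(P[:,0]-634,P[:,1]+15)<28)&(P[:,2]>148)&(P[:,2]<162)]
    print('plane',np.linalg.lstsq(np.c_[q[:,:2]-[634,-15],np.ones(len(q))],q[:,2],rcond=None)[0],q[:,:2].min(0)/2+q[:,:2].max(0)/2,len(q))
    for nm,x,y in(('p1',687,-134),('p2',686.2,118.4),('p3',542.3,131)):
        q=P[(np.hypot(P[:,0]-x,P[:,1]-y)<30)&(P[:,2]>8)&(P[:,2]<90)]
        if len(q): t=q[q[:,2]>62]; print(nm,q[:,2].max(),'top',t[:,:2].mean(0),'head',cyl(P,np.array([x,y]),13,44,57)[0],'shank',cyl(P,np.array([x,y]),10,8,42)[0])
E
```

```text
top
cup [632.72606298 -20.04368979] [633.64214866 -20.11256709]
plane [-2.07139492e-03 -7.98649886e-03  1.54699741e+02] [634.3457569  -15.91377108] 626
p1 72.3284812646184 top [ 688.74993678 -133.29455885] head [ 690.21091603 -134.12392554] shank [ 689.84574268 -133.7969064 ]
p2 71.53770803408668 top [683.86998719 118.17224588] head [685.34191179 119.64589409] shank [685.19847644 119.59882255]
p3 72.50986693190066 top [540.53961036 130.6485313 ] head [541.11412552 131.750229  ] shank [541.11083291 131.55389153]
side
cup [635.23944128 -21.56341135] [635.60272885 -21.77812497]
plane [ 6.37523354e-03 -5.25904634e-02  1.54198899e+02] [633.84362017 -15.72078876] 230
p2 72.31689644913354 top [683.42730639 120.86383163] head [687.51819207 117.43584653] shank [687.56057587 117.15868117]
p3 70.94903976503042 top [540.82512634 134.06079293] head [543.34434613 130.05700261] shank [543.47295256 130.31772216]
```

```bash
python3 go.py 691 -134.7 175 1.42; python3 - <<'E'
from fine import *
e=np.array(manip.read_state()['eef_pos'])
for n in('side','top'):
    c,P=load(n); q=P[(np.hypot(P[:,0]-e[0],P[:,1]-e[1])<45)&(P[:,2]>110)]
    print(n,e,np.percentile(q[:,2],[0,1,5,20]) if len(q) else None, len(q))
    if n=='side':
        for z in range(165,290,8):
            s=q[(q[:,2]>z)&(q[:,2]<z+8)]
            if len(s): d=(s[:,:2]-e[:2]); print(z-e[2].round(),len(s),(d@[.15,.99]).round().min(),(d@[.15,.99]).round().max(),(d@[.99,-.15]).round().min(),(d@[.99,-.15]).round().max())
E
```

```text
at [ 413.2 -274.1  179.8] yaw 1.420 clock 38.0 gap 39.8 F [-0.7  0.5  0.7] | delta [0.1796 0.2537 0.0047] turn -0.000
side [ 413.22314519 -274.07725191  179.77099503] [207.38743565 214.41460386 234.04241491 294.26835384] 2336
25.0 18 -7.0 13.0 -27.0 26.0
33.0 38 -8.0 11.0 -33.0 32.0
41.0 37 -7.0 11.0 -32.0 31.0
49.0 42 -8.0 12.0 -33.0 31.0
57.0 44 -9.0 12.0 -33.0 31.0
65.0 49 -10.0 13.0 -33.0 33.0
73.0 46 -11.0 12.0 -34.0 30.0
81.0 48 -9.0 11.0 -34.0 31.0
89.0 47 -10.0 13.0 -34.0 31.0
97.0 47 -14.0 12.0 -35.0 32.0
105.0 43 -8.0 12.0 -34.0 31.0
top [ 413.22314519 -274.07725191  179.77099503] [207.54124775 215.2775365  233.62838551 322.12904058] 1961
```

Finger tips at this opening sit about 27 mm behind the nominal TCP, so my punch grasps were too high, on the dome. That explains the slip and the push on the punch top. I'll regrasp with the TCP at about 14 mm.

>>> move_arm:
  moves:
    - [0.03,0.04,0.005,0]
    - [0.058,0.082,0.005,0]
    - [0.085,0.12,0.005,0]
    - [0.115,0.162,0.005,0]
    - [0.142,0.2,0.005,0]
    - [0.165,0.234,0.005,0]
    - [0.18,0.254,0.005,0]
    - [0.18,0.254,0.005,0]
    - [0.18,0.254,0.005,0]
    - [0.18,0.254,0.005,0]

```text
clock: 38.95
eef_pos: [690.6, -134.7, 175.0]
eef_rot: [-3.141, -0.0, 1.42]
wrist_force: [-1.3, -0.4, 0.5]
finger_gap: 40.2
finger_force: 0.0
```

```bash
python3 go.py 691 -134.7 14 1.42
```

```text
at [ 690.6 -134.7  175. ] yaw 1.420 clock 39.0 gap 40.2 F [-1.3 -0.4  0.5] | delta [0.     0.0005 0.161 ] turn -0.000
```

>>> move_arm:
  moves:
    - [0,0,0.04,0]
    - [0,0,0.08,0]
    - [0,0,0.12,0]
    - [0,0,0.145,0]
    - [0,0,0.161,0]
    - [0,0,0.161,0]
    - [0,0,0.161,0]

```text
clock: 39.65
eef_pos: [691.6, -135.0, 16.0]
eef_rot: [3.14, 0.0, 1.419]
wrist_force: [0.7, 0.4, -0.3]
finger_gap: 40.3
finger_force: 0.0
```

>>> move_arm:
  moves:
    - [0,0,0,0]
    - [0,0,0,0]
    - [0,0,0,0]
    - [0,0,0,0]
    - [0,0,0,0]
    - [0,0,0,0]
  jaw: 0.01
  squeeze: 20

```text
clock: 40.25
eef_pos: [691.6, -134.7, 15.8]
eef_rot: [3.14, 0.0, 1.42]
wrist_force: [-0.7, 0.5, 6.6]
finger_gap: 25.6
finger_force: 20.0
```

>>> move_arm:
  moves:
    - [0,0,-0.02,0]
    - [0,0,-0.05,0]
    - [0,0,-0.085,0]
    - [0,0,-0.12,0]
    - [0,0,-0.12,0]
    - [0,0,-0.12,0]

```text
clock: 40.85
eef_pos: [691.0, -134.6, 134.4]
eef_rot: [3.141, 0.0, 1.42]
wrist_force: [0.2, 0.0, -2.8]
finger_gap: 25.5
finger_force: 20.0
```

```bash
python3 go.py 600.4 -318.5 135 -0.15
```

```text
at [ 691.  -134.6  134.4] yaw 1.420 clock 40.9 gap 25.5 F [ 0.2  0.  -2.8] | delta [-0.1955 -0.0619 -0.0006] turn 1.570
```

>>> move_arm:
  moves:
    - [-0.015,-0.005,0,0.13]
    - [-0.035,-0.011,0,0.27]
    - [-0.055,-0.017,0,0.41]
    - [-0.075,-0.024,0,0.55]
    - [-0.095,-0.03,0,0.69]
    - [-0.115,-0.036,0,0.83]
    - [-0.135,-0.043,0,0.97]
    - [-0.155,-0.049,0,1.11]
    - [-0.175,-0.055,0,1.25]
    - [-0.1955,-0.062,0,1.39]
    - [-0.1955,-0.062,0,1.52]
    - [-0.1955,-0.062,0,1.57]

```text
clock: 42.05
eef_pos: [599.2, -318.8, 132.0]
eef_rot: [-3.14, 0.003, -0.156]
wrist_force: [1.0, -0.5, -1.3]
finger_gap: 25.7
finger_force: 20.0
```

```bash
sed -i 's/e\[2\]-60/e[2]-40/; s/((-33,-22),(-22,-12),(-12,-4))/((-11,0),(0,12),(12,22))/; s/e\[2\]-4)/e[2]+22)/' held.py; python3 held.py; python3 go.py 600.4 -318.2 60 -0.15
```

```text
side foot z rel TCP -14.291845731764539
-11 (array([ 598.91645106, -319.02169981]), 21)
0 (array([ 598.91130747, -318.80264579]), 26)
12 (array([ 598.91101006, -318.34184431]), 21)
top foot z rel TCP -11.225046482346599
-11 (array([ 598.01438976, -317.43823833]), 19)
0 (array([ 598.16133216, -317.36308921]), 12)
12 (array([ 597.79120257, -317.53780497]), 8)
[ 599.18921649 -318.80789357  132.01186584]
at [ 599.6 -318.3  132.3] yaw -0.151 clock 42.1 gap 25.3 F [-0.6  0.7 -2.2] | delta [ 0.001  -0.0002  0.0723] turn -0.001
```

>>> move_arm:
  moves:
    - [0.001,0,0.03,0]
    - [0.001,0,0.055,0]
    - [0.001,0,0.066,0]
    - [0.001,0,0.073,0]
    - [0.001,0,0.079,0]
    - [0.001,0,0.079,0]
    - [0.001,0,0.079,0]

```text
clock: 42.85
eef_pos: [601.6, -318.9, 56.2]
eef_rot: [3.141, -0.001, -0.15]
wrist_force: [1.0, -0.3, -2.2]
finger_gap: 25.2
finger_force: 20.0
```

>>> move_arm:
  moves:
    - [0,0,0.005,0]
    - [0,0,0.01,0]
    - [0,0,0.015,0]
    - [0,0,0.018,0]
    - [0,0,0.018,0]
    - [0,0,0.018,0]

```text
clock: 43.45
eef_pos: [601.4, -318.7, 37.5]
eef_rot: [3.142, -0.0, -0.15]
wrist_force: [0.5, -0.2, -2.7]
finger_gap: 25.3
finger_force: 20.0
```

>>> move_arm:
  moves:
    - [-0.0005,0,0.002,0]
    - [-0.0005,0,0.003,0]
    - [-0.0005,0,0.004,0]
    - [-0.0005,0,0.004,0]
  squeeze: 6

```text
clock: 43.85
eef_pos: [601.1, -318.7, 33.9]
eef_rot: [3.141, -0.001, -0.15]
wrist_force: [-0.2, 1.1, 2.9]
finger_gap: 25.8
finger_force: 6.0
```

>>> move_arm:
  moves:
    - [0,0,0,0]
    - [0,0,0,0]
    - [0,0,0,0]
    - [0,0,-0.03,0]
    - [0,0,-0.07,0]
    - [0,0,-0.11,0]
    - [0,0,-0.14,0]
    - [0,0,-0.14,0]
    - [0,0,-0.14,0]
  jaw: 0.04

```text
clock: 44.75
eef_pos: [600.8, -318.6, 173.3]
eef_rot: [3.141, -0.0, -0.15]
wrist_force: [-0.2, 0.7, -0.7]
finger_gap: 40.0
finger_force: 0.0
```

```bash
python3 go.py 542.3 130.8 175 -0.15
```

```text
at [ 600.8 -318.6  173.3] yaw -0.150 clock 44.8 gap 40.0 F [-0.2  0.7 -0.7] | delta [-0.1251 -0.4356 -0.0018] turn -0.000
```

>>> move_arm:
  moves:
    - [-0.008,-0.03,0,0]
    - [-0.125,-0.4356,0,0]
    - [-0.125,-0.4356,0,0]
    - [-0.125,-0.4356,0,0]
    - [-0.125,-0.4356,0,0]
    - [-0.125,-0.4356,0,0]
    - [-0.125,-0.4356,0,0]
    - [-0.125,-0.4356,0,0]
    - [-0.125,-0.4356,0,0]
    - [-0.125,-0.4356,0,0]
    - [-0.125,-0.4356,0,0]
    - [-0.125,-0.4356,0,0]

```text
clock: 45.95
eef_pos: [541.9, 130.5, 172.1]
eef_rot: [3.141, 0.002, -0.149]
wrist_force: [-0.7, 0.4, 0.4]
finger_gap: 39.8
finger_force: 0.0
```

```bash
python3 go.py 542.3 130.8 14 -0.15
```

```text
at [541.9 130.5 172.1] yaw -0.149 clock 46.0 gap 39.8 F [-0.7  0.4  0.4] | delta [ 0.0006 -0.0005  0.1581] turn 0.001
```

>>> move_arm:
  moves:
    - [0,0,0.04,0]
    - [0,0,0.08,0]
    - [0,0,0.12,0]
    - [0,0,0.145,0]
    - [0,0,0.157,0]
    - [0,0,0.157,0]
    - [0,0,0.157,0]

```text
clock: 46.65
eef_pos: [543.1, 130.3, 17.4]
eef_rot: [-3.141, -0.001, -0.151]
wrist_force: [1.0, -0.3, 0.1]
finger_gap: 39.9
finger_force: 0.0
```

>>> move_arm:
  moves:
    - [0,0,0,0]
    - [0,0,0,0]
    - [0,0,0,0]
    - [0,0,0,0]
    - [0,0,0,0]
    - [0,0,0,0]
  jaw: 0.01
  squeeze: 20

```text
clock: 47.25
eef_pos: [543.1, 130.8, 17.4]
eef_rot: [-3.141, -0.002, -0.15]
wrist_force: [-1.4, -1.0, 6.1]
finger_gap: 25.8
finger_force: 20.0
```

>>> move_arm:
  moves:
    - [0,0,-0.02,0]
    - [0,0,-0.05,0]
    - [0,0,-0.085,0]
    - [0,0,-0.12,0]
    - [0,0,-0.12,0]
    - [0,0,-0.12,0]

```text
clock: 47.85
eef_pos: [542.3, 130.8, 136.4]
eef_rot: [-3.141, -0.001, -0.15]
wrist_force: [0.9, -0.0, -2.3]
finger_gap: 25.2
finger_force: 20.0
```

```bash
python3 go.py 476.4 -299 135 -0.15
```

```text
at [542.3 130.8 136.4] yaw -0.150 clock 47.9 gap 25.2 F [ 0.9 -0.  -2.3] | delta [-0.0009  0.4348  0.0013] turn -0.000
```

>>> move_arm:
  moves:
    - [0,0.025,0,0]
    - [0,0.065,0,0]
    - [0,0.11,0,0]
    - [0,0.155,0,0]
    - [0,0.2,0,0]
    - [0,0.245,0,0]
    - [0,0.29,0,0]
    - [0,0.335,0,0]
    - [0,0.38,0,0]
    - [0,0.415,0,0]
    - [-0.0009,0.435,0,0]
    - [-0.0009,0.435,0,0]

```text
clock: 49.05
eef_pos: [475.0, -300.8, 134.3]
eef_rot: [-3.14, 0.003, -0.153]
wrist_force: [-0.1, 0.5, -2.5]
finger_gap: 25.3
finger_force: 20.0
```

```bash
python3 held.py; python3 go.py 476.4 -299 57 -0.15
```

```text
side foot z rel TCP -19.14876522780989
-11 (array([ 473.11720576, -301.35609645]), 26)
0 (array([ 473.43592528, -301.13447956]), 27)
12 (array([ 474.03963861, -301.40550547]), 19)
-11 (None, 0)
0 (None, 0)
12 (None, 0)
[ 475.01076007 -300.84104141  134.3254022 ]
at [ 475.9 -298.6  134.9] yaw -0.151 clock 49.1 gap 25.2 F [-0.2  0.  -1.1] | delta [0.0007 0.0004 0.0779] turn -0.001
```

>>> move_arm:
  moves:
    - [0.0013,0.0003,0.03,0]
    - [0.0013,0.0003,0.055,0]
    - [0.0013,0.0003,0.066,0]
    - [0.0013,0.0003,0.073,0]
    - [0.0013,0.0003,0.079,0]
    - [0.0013,0.0003,0.079,0]
    - [0.0013,0.0003,0.079,0]

```text
clock: 49.85
eef_pos: [478.0, -299.8, 58.1]
eef_rot: [3.141, -0.001, -0.15]
wrist_force: [-0.4, 0.7, -2.2]
finger_gap: 25.2
finger_force: 20.0
```

>>> move_arm:
  moves:
    - [0,0,0.005,0]
    - [0,0,0.01,0]
    - [0,0,0.015,0]
    - [0,0,0.018,0]
    - [0,0,0.018,0]
    - [0,0,0.018,0]

```text
clock: 50.45
eef_pos: [477.7, -299.7, 39.4]
eef_rot: [-3.142, -0.0, -0.15]
wrist_force: [-0.4, 0.5, -2.6]
finger_gap: 25.0
finger_force: 20.0
```

>>> move_arm:
  moves:
    - [0,0,0.002,0]
    - [0,0,0.003,0]
    - [0,0,0.004,0]
    - [0,0,0.0045,0]
    - [0,0,0.0045,0]
  squeeze: 6

```text
clock: 50.95
eef_pos: [477.9, -299.9, 35.4]
eef_rot: [3.141, -0.001, -0.15]
wrist_force: [-1.6, 0.8, 5.1]
finger_gap: 26.0
finger_force: 6.0
```

>>> move_arm:
  moves:
    - [0,0,0,0]
    - [0,0,0,0]
    - [0,0,0,0]
    - [0,0,-0.03,0]
    - [0,0,-0.07,0]
    - [0,0,-0.11,0]
    - [0,0,-0.14,0]
    - [0,0,-0.14,0]
    - [0,0,-0.14,0]
  jaw: 0.04

```text
clock: 51.85
eef_pos: [477.6, -299.7, 174.7]
eef_rot: [3.141, -0.0, -0.15]
wrist_force: [-0.0, -0.9, -1.4]
finger_gap: 40.0
finger_force: 0.0
```

```bash
python3 go.py 520 118.4 175 -0.15; python3 go.py 686.5 118.4 175 -0.15
```

```text
at [ 477.6 -299.7  174.7] yaw -0.150 clock 51.9 gap 40.0 F [-0.  -0.9 -1.4] | delta [-2.060e-02 -4.197e-01 -3.000e-04] turn -0.000
at [ 477.6 -299.7  174.7] yaw -0.150 clock 51.9 gap 40.0 F [-0.  -0.9 -1.4] | delta [ 1.440e-01 -4.446e-01 -3.000e-04] turn -0.000
```

>>> move_arm:
  moves:
    - [0.01,-0.03,0,0]
    - [0.144,-0.4446,0,0]
    - [0.144,-0.4446,0,0]
    - [0.144,-0.4446,0,0]
    - [0.144,-0.4446,0,0]
    - [0.144,-0.4446,0,0]
    - [0.144,-0.4446,0,0]
    - [0.144,-0.4446,0,0]
    - [0.144,-0.4446,0,0]
    - [0.144,-0.4446,0,0]
    - [0.144,-0.4446,0,0]
    - [0.144,-0.4446,0,0]

```text
clock: 53.05
eef_pos: [686.0, 118.7, 172.5]
eef_rot: [3.141, 0.003, -0.149]
wrist_force: [0.4, -0.4, -0.3]
finger_gap: 40.1
finger_force: 0.0
```

>>> move_arm:
  moves:
    - [0,0,0,0]
    - [0,0,0,0]

```text
clock: 53.25
eef_pos: [686.3, 117.1, 174.8]
eef_rot: [3.141, 0.0, -0.152]
wrist_force: [0.1, 0.7, 0.2]
finger_gap: 40.3
finger_force: 0.0
```

```bash
python3 go.py 686.5 118.4 14 -0.15
```

```text
at [686.3 117.1 174.8] yaw -0.152 clock 53.2 gap 40.3 F [0.1 0.7 0.2] | delta [ 0.     -0.0014  0.1608] turn -0.002
```

>>> move_arm:
  moves:
    - [0,-0.0012,0.04,0]
    - [0,-0.0012,0.08,0]
    - [0,-0.0012,0.12,0]
    - [0,-0.0012,0.145,0]
    - [0,-0.0012,0.159,0]
    - [0,-0.0012,0.159,0]
    - [0,-0.0012,0.159,0]

```text
clock: 53.95
eef_pos: [687.5, 119.3, 17.5]
eef_rot: [-3.141, -0.002, -0.151]
wrist_force: [1.0, 0.7, 0.1]
finger_gap: 39.9
finger_force: 0.0
```

>>> move_arm:
  moves:
    - [0,0,0,0]
    - [0,0,0,0]
    - [0,0,0,0]
    - [0,0,0,0]
    - [0,0,0,0]
    - [0,0,0,0]
  jaw: 0.01
  squeeze: 20

```text
clock: 54.55
eef_pos: [687.5, 119.5, 17.2]
eef_rot: [-3.141, -0.002, -0.15]
wrist_force: [-1.2, -1.7, 7.1]
finger_gap: 25.2
finger_force: 20.0
```

>>> move_arm:
  moves:
    - [0,0,-0.02,0]
    - [0,0,-0.05,0]
    - [0,0,-0.085,0]
    - [0,0,-0.125,0]
    - [0,0,-0.16,0]
    - [0,0,-0.19,0]
    - [0,0,-0.19,0]
    - [0,0,-0.19,0]

```text
clock: 55.35
eef_pos: [686.6, 119.6, 205.2]
eef_rot: [3.142, 0.0, -0.15]
wrist_force: [0.3, -0.1, -2.2]
finger_gap: 25.2
finger_force: 20.0
```

```bash
python3 go.py 559.4 -311.3 205 -0.15
```

```text
at [686.6 119.6 205.2] yaw -0.150 clock 55.4 gap 25.2 F [ 0.3 -0.1 -2.2] | delta [-6.13e-02  4.45e-01  2.00e-04] turn -0.000
```

>>> move_arm:
  moves:
    - [-0.004,0.025,0,0]
    - [-0.009,0.065,0,0]
    - [-0.015,0.11,0,0]
    - [-0.021,0.155,0,0]
    - [-0.028,0.2,0,0]
    - [-0.034,0.245,0,0]
    - [-0.04,0.29,0,0]
    - [-0.046,0.335,0,0]
    - [-0.053,0.38,0,0]
    - [-0.058,0.42,0,0]
    - [-0.0613,0.445,0.02,0]
    - [-0.0613,0.445,0.05,0]

```text
clock: 56.55
eef_pos: [558.0, -314.4, 154.2]
eef_rot: [3.141, 0.0, -0.154]
wrist_force: [0.0, 0.7, -2.1]
finger_gap: 25.5
finger_force: 20.0
```

>>> move_arm:
  moves:
    - [0,0,0.02,0]
    - [0,0,0.02,0]
    - [0,0,0.02,0]

```text
clock: 56.85
eef_pos: [559.3, -311.0, 135.2]
eef_rot: [-3.141, 0.002, -0.15]
wrist_force: [0.5, 0.7, -1.7]
finger_gap: 25.6
finger_force: 20.0
```

```bash
python3 held.py; python3 go.py 559.4 -311.3 57 -0.15
```

```text
side foot z rel TCP -17.214144236400713
-11 (array([ 557.71142385, -311.45414594]), 25)
0 (array([ 557.97507947, -311.09222448]), 26)
12 (array([ 557.55130688, -311.38689199]), 21)
top foot z rel TCP -13.710496197239863
-11 (None, 1)
0 (array([ 557.0298965 , -310.50524283]), 5)
12 (None, 0)
[ 559.28982988 -310.95850205  135.22818169]
at [ 559.9 -311.3  136.8] yaw -0.150 clock 57.0 gap 25.6 F [-0.6  0.1 -1.7] | delta [-0.0006  0.      0.0798] turn 0.000
```

>>> move_arm:
  moves:
    - [0.0007,0,0.03,0]
    - [0.0007,0,0.055,0]
    - [0.0007,0,0.066,0]
    - [0.0007,0,0.073,0]
    - [0.0007,0,0.079,0]
    - [0.0007,0,0.079,0]
    - [0.0007,0,0.079,0]

```text
clock: 57.65
eef_pos: [560.6, -311.6, 57.8]
eef_rot: [3.141, -0.001, -0.15]
wrist_force: [-0.2, -0.3, -1.9]
finger_gap: 25.5
finger_force: 20.0
```

>>> move_arm:
  moves:
    - [0,0,0.005,0]
    - [0,0,0.01,0]
    - [0,0,0.015,0]
    - [0,0,0.019,0]
    - [0,0,0.019,0]
    - [0,0,0.019,0]

```text
clock: 58.25
eef_pos: [560.2, -311.4, 37.8]
eef_rot: [-3.142, 0.0, -0.15]
wrist_force: [-0.3, -0.1, -1.1]
finger_gap: 25.5
finger_force: 20.0
```

>>> move_arm:
  moves:
    - [0,0,0.001,0]
    - [0,0,0.002,0]
    - [0,0,0.003,0]
    - [0,0,0.0035,0]
    - [0,0,0.0035,0]
  squeeze: 6

```text
clock: 58.75
eef_pos: [560.6, -311.7, 35.2]
eef_rot: [3.141, -0.001, -0.15]
wrist_force: [-0.1, -0.0, 4.2]
finger_gap: 26.0
finger_force: 6.0
```

Seated. Release, retract over the block, and check everything including the cup.

>>> move_arm:
  moves:
    - [0,0,0,0]
    - [0,0,0,0]
    - [0,0,0,0]
    - [0,0,-0.03,0]
    - [0,0,-0.07,0]
    - [0,0,-0.11,0]
    - [-0.03,0,-0.15,0]
    - [-0.07,0,-0.17,0]
    - [-0.11,0,-0.17,0]
    - [-0.15,0,-0.17,0]
    - [-0.15,0,-0.17,0]
  jaw: 0.04

```text
clock: 59.85
eef_pos: [408.9, -288.3, 204.8]
eef_rot: [3.141, 0.0, -0.152]
wrist_force: [-0.1, 0.1, 0.0]
finger_gap: 39.8
finger_force: 0.0
```

```bash
cat > final.py <<'E'
from fine import *
for n in('top','side'):
    grab(n); c,P=load(n); print(n)
    print('cup',cyl(P,np.array([634.,-18]),32,112,150)[0],'stake stem',cyl(P,np.array([634.,-16]),13,82,100)[0])
    q=P[(np.hypot(P[:,0]-634,P[:,1]+17)<28)&(P[:,2]>148)&(P[:,2]<162)]
    print('plane',np.linalg.lstsq(np.c_[q[:,:2]-[634,-15],np.ones(len(q))],q[:,2],rcond=None)[0],q[:,:2].min(0)/2+q[:,:2].max(0)/2)
    for i,(x,y) in enumerate([(600.4,-318.2),(559.2,-311.4),(517.9,-305.2),(476.4,-299),(434.7,-292.6)]):
        q=P[(np.hypot(P[:,0]-x,P[:,1]-y)<18)&(P[:,2]>50)&(P[:,2]<110)]
        if len(q): print(i,len(q),'ztop',np.percentile(q[:,2],97).round(1),'c',cyl(P,np.array([x,y]),13,62,76)[0])
E
python3 final.py; python3 go.py 634 -16 250 -0.15
python3 - <<'E'
from h import *
c=pickle.load(open('side.pkl','rb')); cv2.imwrite('pics/final_side.png',cv2.resize(c['frame'][120:350,60:420],None,fx=2.2,fy=2.2,interpolation=cv2.INTER_CUBIC))
E
```

```text
top
cup [632.71382531 -20.28874886] stake stem None
plane [-2.12239244e-03 -4.06096001e-03  1.54675406e+02] [634.33921248 -17.00835657]
0 154 ztop 89.1 c [ 599.20983287 -317.73714906]
1 156 ztop 88.8 c [ 557.37326966 -311.65635045]
2 160 ztop 88.7 c [ 516.62900797 -306.07308563]
3 162 ztop 89.3 c [ 474.7841837  -299.41746327]
4 151 ztop 88.4 c [ 433.07380613 -293.03569638]
side
cup [635.20802443 -21.51477458] stake stem [635.45401782 -17.02404889]
plane [ 7.73244513e-03 -3.50304191e-02  1.54377808e+02] [633.95313137 -16.83931474]
0 92 ztop 87.8 c [ 602.31769545 -319.80255148]
1 98 ztop 88.3 c [ 559.6858692  -312.88424074]
2 98 ztop 88.2 c [ 518.59622231 -307.26587003]
3 104 ztop 87.6 c [ 476.6726454  -301.20336429]
4 94 ztop 88.5 c [ 434.47047685 -295.49216109]
at [ 411.9 -289.1  205. ] yaw -0.151 clock 60.0 gap 39.7 F [0.5 0.2 0.5] | delta [ 0.1785 -0.3034 -0.045 ] turn -0.001
```

View pics/final_side.png

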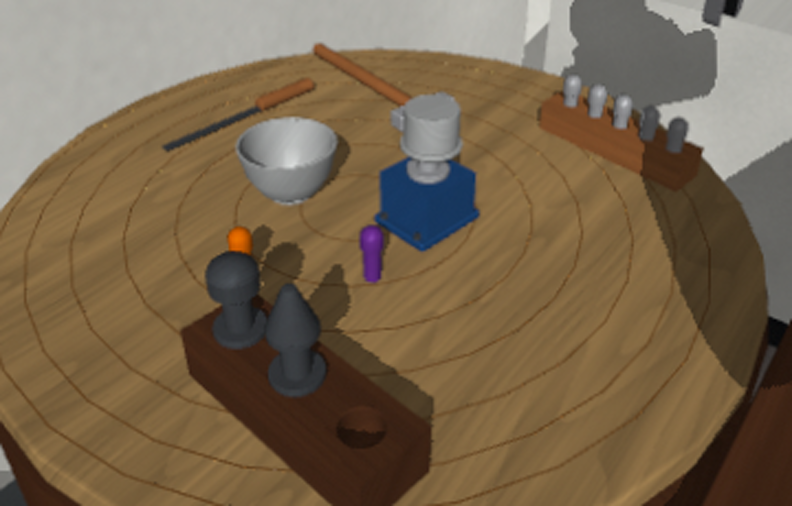

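The side view shows the dome stake and cone stake in the stand at (235,290) and (295,335). The cup is level on the flat stake at (432,130), and all five bores of the block are filled (570–680, 90–135). The orange and purple look-alikes are untouched. I'm handing it in.

```bash
python3 -c "
from cell import manip
print(manip.sign_off())"
```

```text
the job is handed in; nothing more can be done
None
```

I handed the job in: the dome stake is in the stand, the flat stake is home in the holder, the cup sits level on it about 5 mm off-centre, and all four loose punches are upright in the block; on one punch the first grasp slipped and the fingers pressed on its top with up to 53 N at the wrist (limit 120 N), before I regrasped it lower.

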